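# UV treatment of used jar caps: load, tip in together, start the timer

### The job

Gather the white jar caps that lie loose on the bench onto the metal scoop tray, beside the one already on it, then lift the loaded tray and tip it over the steel UV tub so that all the caps slide in together. Put the empty tray back flat on its rubber mat as it lay, and only then wind the brass key of the timer clockwise, in several part turns, all the way to its stop, and let go. Leave the other things on the bench where they are.

Things in the scene. Friction and masses are not known exactly. Their poses are not given: they have to be found in the camera images.
- scoop: Aluminium scoop tray, loose, 200 g. Pan 160 (x) x 130 (y) mm, floor 3 mm, walls 3 mm thick and 15 mm high (from the underside) on both long sides and at the back (x = +80 mm); its front edge (x = -80 mm), the lip, is open. Grey handle block behind the pan: 20 mm wide (y), x = 80 to 155 mm, z = 12 to 46 mm. Origin: centre of the pan's underside; x from lip to handle, z up.
- scoop_grip (a point): Middle of the tray's handle, 32 mm above the tray's underside, 118 mm along local x from the tray's origin; axes as the tray's. The handle is 20 mm wide across y.
- scoop_lip (a point): Middle of the tray's open front edge, on the pan floor's top; axes as the tray's.
- mat: Dark rubber mat, fixed, 290 x 176 mm, 3 mm thick, the tray's parking place. Origin (at the underside) is where the tray's origin belongs; the mat reaches from x = -107.5 to 182.5 mm and y = +-88 mm; x points the way that the tray's handle points.
- tub: Open steel UV tub, fixed, 210 (x) x 190 (y) x 70 mm high, walls and floor 4 mm. Origin: centre of its underside.
- key_grip (a point): On the vertical axis of the timer's brass wing key, at the height to grip, 77 mm above the bench (27 mm above the top of the white timer case, a fixed box 90 x 90 x 50 mm). The wing is 44 mm long along this point's x, 10 mm thick along its y, and reaches from 64 to 92 mm above the bench. Turns with the key.
- timer_key (a joint): Turn of the timer's key in rad: 0 run down, grows clockwise seen from above, stop at 6.0 (fully wound). It is sprung (needs up to about 0.25 N m) but holds by friction where it is let go.
- cap1: White plastic screw cap, 36 mm across, 24 mm high, 25 g, loose on the bench (may be absent). Origin: centre of its underside.
- cap2: White plastic screw cap, 36 mm across, 24 mm high, 25 g, loose on the bench (may be absent). Origin: centre of its underside.
- cap3: White plastic screw cap, 36 mm across, 24 mm high, 25 g, loose on the bench (may be absent). Origin: centre of its underside.
- cap4: White plastic screw cap, 36 mm across, 24 mm high, 25 g, loose on the bench (may be absent). Origin: centre of its underside.
- cap5: White plastic screw cap as the others, 36 mm across, 24 mm high, on the tray at the start. Origin: centre of its underside.
- jar: Bystander: closed specimen jar, 56 mm across, 75 mm high, upright. Origin: centre of its underside.
- rack: Bystander: green tube rack 90 (x) x 200 (y) mm, 73 mm high with its tubes. Origin: centre of its underside.
- pipette: Bystander: blue and white pipette lying on the bench, 240 mm long along its x, 30 mm wide, 24 mm high. Origin: in its middle, on the bench.

How it is judged:
On the way, in this order (a step that is already met when the one before it is completed fails the run):
1. every cap lies on the tray while the tray stands on the bench (x of cap1 in the frame of scoop between -0.085 and 0.085 m and y of cap1 in the frame of scoop between -0.066 and 0.066 m and z of cap1 in the frame of scoop between -0.005 and 0.04 m and x of cap2 in the frame of scoop between -0.085 and 0.085 m and y of cap2 in the frame of scoop between -0.066 and 0.066 m and z of cap2 in the frame of scoop between -0.005 and 0.04 m and x of cap3 in the frame of scoop between -0.085 and 0.085 m and y of cap3 in the frame of scoop between -0.066 and 0.066 m and z of cap3 in the frame of scoop between -0.005 and 0.04 m and x of cap4 in the frame of scoop between -0.085 and 0.085 m and y of cap4 in the frame of scoop between -0.066 and 0.066 m and z of cap4 in the frame of scoop between -0.005 and 0.04 m and x of cap5 in the frame of scoop between -0.085 and 0.085 m and y of cap5 in the frame of scoop between -0.066 and 0.066 m and z of cap5 in the frame of scoop between -0.005 and 0.04 m and height (world z) of scoop below 0.03 m and angle between scoop's own z axis and vertical below 0.15 rad), for 0.2 s.
2. the tray is lifted clear with every cap on it (x of cap1 in the frame of scoop between -0.085 and 0.085 m and y of cap1 in the frame of scoop between -0.066 and 0.066 m and z of cap1 in the frame of scoop between -0.005 and 0.04 m and x of cap2 in the frame of scoop between -0.085 and 0.085 m and y of cap2 in the frame of scoop between -0.066 and 0.066 m and z of cap2 in the frame of scoop between -0.005 and 0.04 m and x of cap3 in the frame of scoop between -0.085 and 0.085 m and y of cap3 in the frame of scoop between -0.066 and 0.066 m and z of cap3 in the frame of scoop between -0.005 and 0.04 m and x of cap4 in the frame of scoop between -0.085 and 0.085 m and y of cap4 in the frame of scoop between -0.066 and 0.066 m and z of cap4 in the frame of scoop between -0.005 and 0.04 m and x of cap5 in the frame of scoop between -0.085 and 0.085 m and y of cap5 in the frame of scoop between -0.066 and 0.066 m and z of cap5 in the frame of scoop between -0.005 and 0.04 m and height (world z) of scoop above 0.05 m), for 0.2 s.
3. the tray is tipped with its lip over the tub (angle between scoop's own z axis and vertical above 0.35 rad and x of scoop_lip in the frame of tub between -0.12 and 0.12 m and y of scoop_lip in the frame of tub between -0.11 and 0.11 m), for 0.2 s.
4. every cap is in the tub and the empty tray is back flat on its mat (x of cap1 in the frame of tub between -0.106 and 0.106 m and y of cap1 in the frame of tub between -0.096 and 0.096 m and z of cap1 in the frame of tub between -0.005 and 0.065 m and x of cap2 in the frame of tub between -0.106 and 0.106 m and y of cap2 in the frame of tub between -0.096 and 0.096 m and z of cap2 in the frame of tub between -0.005 and 0.065 m and x of cap3 in the frame of tub between -0.106 and 0.106 m and y of cap3 in the frame of tub between -0.096 and 0.096 m and z of cap3 in the frame of tub between -0.005 and 0.065 m and x of cap4 in the frame of tub between -0.106 and 0.106 m and y of cap4 in the frame of tub between -0.096 and 0.096 m and z of cap4 in the frame of tub between -0.005 and 0.065 m and x of cap5 in the frame of tub between -0.106 and 0.106 m and y of cap5 in the frame of tub between -0.096 and 0.096 m and z of cap5 in the frame of tub between -0.005 and 0.065 m and horizontal distance between scoop and mat below 0.04 m and angle between the x axis of scoop and the x axis of mat, either way round below 0.35 rad and angle between scoop's own z axis and vertical below 0.08 rad and z of scoop in the frame of mat below 0.012 m), for 0.2 s.
5. the timer is wound to its stop (value of joint timer_key above 5.6 rad), for 0.2 s.
At the end, for the whole second after the job is handed in: Every cap present lies inside the tub; the tray lies flat on its mat, its origin within 40 mm of the mat's origin and its length within 0.35 rad of the mat's; the key stands at 5.6 rad or more (stop at 6.0); everything is released (all of step 4 and value of joint timer_key above 5.6 rad and linear speed of scoop below 0.02 m/s); the robot touches nothing.
It fails at once if the specimen jar is knocked over or pushed away (more than 40 mm) (distance of jar from where it was at the start of the episode above 0.04 m or angle between jar's own z axis and vertical above 0.5 rad).
It fails at once if the tube rack is knocked over or pushed away (more than 40 mm) (distance of rack from where it was at the start of the episode above 0.04 m or angle between rack's own z axis and vertical above 0.5 rad).
It fails at once if the pipette is knocked over or pushed away (more than 40 mm) (distance of pipette from where it was at the start of the episode above 0.04 m or angle between pipette's own z axis and vertical above 0.5 rad).
Of cap1, cap2, cap3, cap4 only 2 to 4 are there at a start; the rules pass over those that are not, and their reading is None.
At some moment in a run one of cap1, cap2, cap3, cap4 may be knocked a few centimetres aside while the robot is not near it.
It also fails if it takes over 210 s, if anything falls off the work surface, if the arm or the gripper's body presses on something with over 40 N, if the wrist force passes 120 N, or if a joint passes its speed limit or range.

### The arm

A 6-joint arm with a two-finger parallel gripper is mounted at the origin on the work surface. World frame = base frame: x ahead of the robot, y to its left, z up, the work surface at z = 0. Lengths are in m, angles in rad, forces in N, time in s.
With the tool pointing down it reaches from about 0.35 to 0.85 m from the base axis. Payload 8.1 kg.
Tool frame: the origin (TCP) lies midway between the tips of the shut fingers; the grasp point (between the pads) lies 19 mm behind it (bot.tcp_to_grasp is the z of the grasp point in the tool frame, in m); z points along the fingers, x is the direction in which the jaws open and shut, and the axes are right-handed (so a half turn about z gives the same grasp; the last joint's range is limited). The gripper opens to 85 mm and grips with 20 to 120 N. Pads are 22 mm wide; open, the fingers measure 114 mm over their backs; the gripper's body (76 mm by 85 mm) begins 54 mm behind the grasp point. The pads swing forward as they close: fully open they stand 13 mm farther back than shut.
Start: joints at [-1.338, 0.13, 1.488, -0, 1.523, -0.085], TCP at [0.188, -0.57, 0.231] pointing down, gripper open.
Joint ranges: [-2.96, 2.96], [-0.89, 2.26], [0.02, 2.5], [-1.34, 4.48], [0, 2.73], [-2.66, 2.66]. Speed limits (rad/s): [2.39, 2.39, 2.79, 3.14, 3.14, 3.14].

### API

Orientations are given as a unit quaternion [x, y, z, w].
In Python, from plant import telemetry, vision, hand_in, spotter, bot gives the robot as it stands.
- The arm moves only by the tool send_rows, never from a script. Its argument "commands" is a list of rows, each a list of 5 numbers: the shift along the tool's x, y, z in m, then the turn about the tool's z in rad, then the closure, from 0 (fully open) to 1 (shut). A call has exactly 8 rows; each row is the pose to reach, as a shift and turn from the pose measured when the call began, along the tool's axes at that moment; what a row does not reach only later rows make up. A row lasts 1/12 s, in which the tool goes at most 41.7 mm and 7.16 degrees, less where a joint would pass 70% of its speed; a pose out of reach is approached as far as the arm can. A call with a gripper value outside its range is refused whole. The fingers move at their own pace and stop on an object; the grip force is fixed at half the most. Time passes only in rows, so rows that repeat a pose let the fingers close, or fill a call up. It gives the time, the measured TCP pose, the force and the opening at its end, in the units of the state.
- telemetry.observe(): the state, without advancing time (a new reading comes with each control period).
- vision.camera(name): name is "scene" or "top"; returns a dict with "image" (420x560x3 uint8, red, green, blue), "fx", "fy", "cx", "cy" (pixels), "T" (4x4, takes a point from camera to world coordinates). Camera axes: x right, y down, z forward; pixel columns grow to the right and rows downward; lengths in m; the calibration is good to about 2 mm. A picture is of the moment at which its call begins. There is no depth.
- hand_in(): hands the job in, once; it reports no verdict.
Trained networks look in the newest picture that a camera, given by its name, has taken for a name from the list of things; names that differ only in an ending like _2 or _b are one class to them, and where a whole thing is asked for, a point or a joint stands for the part that bears it (a point fixed in the world has none). Each returns a list of dicts, best first, with "confidence" (0 to 1); they miss things now and then, are a little off and sometimes report something else, mostly with a low value. They report only what shows in the picture. A call takes as long as a camera call.
- spotter.search_frame(camera, query): "box" ([centre column, centre row, width, height] in pixels, round what is visible of it).
- spotter.landmark_of(camera, query): "xy" ([column, row] in pixels: a listed point, or the origin of a listed thing).
The state is a dict: "clock": time; "qpos": joint angles; "qvel": joint speeds; "joint_efforts": joint torques, N m; "eef_pos": TCP position; "eef_rot": TCP orientation; "wrist_force": force on the tool from outside, world axes, zero at the start; "moment": the same for the moment, N m; "grip_width": opening from 0.0 (shut) to 1.0 (fully open).
Only numpy, scipy, OpenCV 4.12 (cv2) and the standard library are available. Lean on these libraries where they do the work, as an engineer would, in place of code of your own. Each camera call takes 0.05 s, during which the arm holds its last target.

## Working session

There is one attempt and no reset: what is moved stays moved. The work goes in short steps, Python scripts to look and compute and a tool call to move; the robot and the scene stay as the last step left them, time stands still between calls to the robot, and variables do not carry over. Pictures are saved under pics/ and viewed, and the job is handed in when it is done.

Besides the shell and the picture viewer there is one more tool, called after "Call:" as name([rows], argument=value, ...), one row to a line, values as JSON. send_rows: Moves the arm, as the interface text tells. Its arguments: {"type":"object","properties":{"commands":{"type":"array","items":{"type":"array","items":{"type":"number"}}}},"required":["commands"]}

```bash
ls; mkdir -p pics; python3 - <<'E'
from plant import telemetry, vision, spotter, bot
import cv2,numpy as np
s=telemetry.observe(); print(s); print(bot.tcp_to_grasp)
for n in ["scene","top"]:
    c=vision.camera(n); print(n,c["fx"],c["fy"],c["cx"],c["cy"],np.round(c["T"],3).tolist())
    cv2.imwrite(f"pics/{n}0.png",c["image"][:,:,::-1])
    for q in ["scoop","scoop_grip","scoop_lip","mat","tub","key_grip","cap1","cap5","jar","rack","pipette"]:
        print(q,[(np.round(d["xy"],1).tolist(),round(d["confidence"],2)) for d in spotter.landmark_of(n,q)][:6])
E
```

```text
pics
{'clock': 0.0, 'qpos': array([-1.33840982e+00,  1.31142218e-01,  1.48928240e+00, -6.65978200e-06,
        1.52298168e+00, -8.53832747e-02]), 'qvel': array([-9.79328859e-04, -1.29921487e-03,  8.31690765e-04,  9.95163319e-04,
       -5.36996563e-04, -2.64524723e-05]), 'joint_efforts': array([-6.80012236e-04, -5.69399142e+01, -5.00546372e+01, -1.43282045e-04,
        1.46481363e-02,  2.65867192e-05]), 'eef_pos': array([ 0.1873723 , -0.5694215 ,  0.23025403]), 'eef_rot': array([ 8.1007654e-01, -5.8632344e-01, -6.8874754e-04, -5.8988039e-04]), 'wrist_force': array([ 0.35855743,  0.63953696, -0.02290809]), 'moment': array([0.034091  , 0.02308778, 0.00509623]), 'grip_width': 1.0025474592424533}
-0.0187
scene 433.3356960895119 433.3356960895119 272.6988653784025 202.97419065506946 [[0.865, 0.268, -0.424, 0.996], [0.501, -0.487, 0.715, -0.685], [-0.015, -0.831, -0.556, 0.592], [0.0, 0.0, 0.0, 1.0]]
scoop [([213.0, 256.8], 0.82)]
scoop_grip [([259.6, 260.1], 0.8)]
scoop_lip [([185.0, 244.2], 0.74), ([321.5, 132.4], 0.55)]
mat []
tub [([260.4, 185.3], 0.61)]
key_grip [([318.3, 129.9], 0.49
[... 260 characters left out ...]
338.0], 0.67)]
top 382.36549267940677 382.36549267940677 278.28464310755095 213.13997095415783 [[0.001, -0.984, 0.178, 0.46], [-1.0, -0.002, -0.0, -0.01], [0.001, -0.178, -0.984, 0.914], [0.0, 0.0, 0.0, 1.0]]
scoop [([346.3, 251.5], 0.95)]
scoop_grip [([343.0, 199.0], 0.63)]
scoop_lip [([342.6, 283.0], 0.95)]
mat []
tub [([212.4, 279.0], 0.71)]
key_grip [([194.5, 189.2], 0.62), ([110.4, 245.3], 0.51)]
cap1 [([191.5, 189.8], 0.69), ([344.5, 197.0], 0.67), ([433.3, 238.9], 0.61), ([331.6, 248.3], 0.59)]
cap5 [([191.5, 189.8], 0.69), ([344.5, 197.0], 0.67), ([433.3, 238.9], 0.61), ([331.6, 248.3], 0.59)]
jar [([230.9, 193.4], 0.97)]
rack [([222.9, 143.7], 0.63)]
pipette [([317.9, 152.4], 0.86)]
```

View pics/scene0.png

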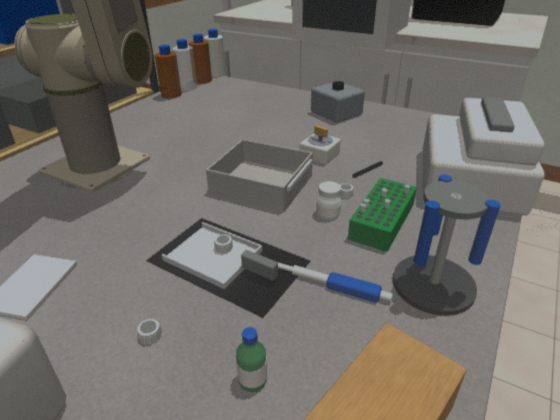

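View pics/top0.png

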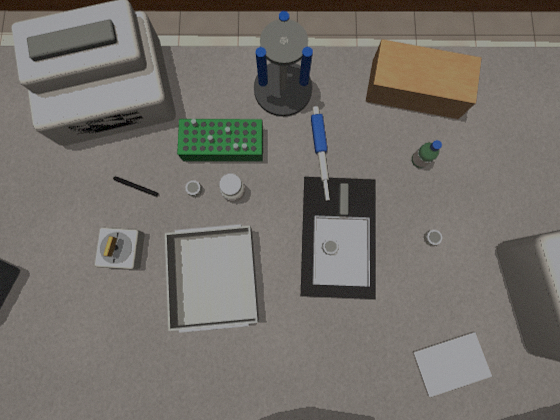

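Bench view: loose caps show at top-camera pixels (193,188) and (434,238). The tray cap is at (330,246), and the pipette tip is close to the handle at (327,198).

```bash
cat > h.py <<'E'
import numpy as np, cv2
from plant import telemetry, vision, spotter, bot
from scipy.spatial.transform import Rotation as R
def ray(c,uv):
    T=np.array(c["T"]); d=T[:3,:3]@np.array([(uv[0]-c["cx"])/c["fx"],(uv[1]-c["cy"])/c["fy"],1.]); return T[:3,3],d
def p2w(c,uv,z):
    o,d=ray(c,uv); return o+d*(z-o[2])/d[2]
def w2p(c,p):
    T=np.array(c["T"]); q=T[:3,:3].T@(np.array(p)-T[:3,3]); return np.array([c["fx"]*q[0]/q[2]+c["cx"],c["fy"]*q[1]/q[2]+c["cy"]])
def tool():
    s=telemetry.observe(); return s["eef_pos"],R.from_quat(s["eef_rot"]),s
def go(p,yaw=None):
    """tool-frame shift to world p; turn so that tool x points at world yaw (mod pi)"""
    x,r,s=tool(); d=r.inv().apply(np.array(p)-x); M=r.as_matrix()
    cur=np.arctan2(M[1,0],M[0,0]); out=[d]
    t=None
    if yaw is not None:
        t=-((yaw-cur+np.pi/2)%np.pi-np.pi/2)  # tool z down
    print("at",np.round(x,4),"yaw",round(cur,3),"q6",round(s['qpos'][5],3),"shift",np.round(d,4),"turn",t, "tz",np.round(M[:,2],3))
def shot(n,f,crop=None,k=1):
    c=vision.camera(n); im=c["image"][:,:,::-1]
    if crop: a,b,w,h=crop; im=im[b:b+h,a:a+w]
    cv2.imwrite("pics/"+f,cv2.resize(im,None,fx=k,fy=k,interpolation=cv2.INTER_CUBIC) if k!=1 else im); return c
E
python3 - <<'E'
from h import *
c=shot("top","t1.png",(290,160,120,150),4)
s=shot("scene","s1.png",(130,200,270,160),2.9)
for n,c in(("top",c),("scene",s)):
  for q in ["cap1","scoop","jar","rack","pipette","tub","timer_key","mat"]:
    print(n,q,[(np.round(d["box"],1).tolist(),round(d["confidence"],2)) for d in spotter.search_frame(n,q)])
E
cat > m.py <<'E'
E
python3 - <<'E'
from h import *
c=vision.camera("top");s=vision.camera("scene")
print("capA",p2w(c,(193,188),.024),p2w(s,(346,186),.024),p2w(c,(434,237.5),.024),p2w(s,(148.5,326),.024))
print("cap5",p2w(c,(330.5,245),.030),p2w(s,(223.8,240),.030))
print("lip",p2w(c,(342.6,283),.006),p2w(s,(185,244),.006)); print("grip",p2w(c,(343,199),.035),p2w(s,(259.6,260.1),.035))
print("mat corners",[p2w(c,u,.003)[:2].round(3) for u in((304,178),(377,180),(376,298),(302,296))])
print("tub rim",[p2w(c,u,.07)[:2].round(3) for u in((166,230),(250,226),(256,325),(170,330))])
print("key",p2w(c,(112,246),.077),p2w(s,(318.3,129.9),.077),p2w(s,(321,132),.077))
print("jar",p2w(c,(231,183),.075)); print("pip",[p2w(c,u,.01)[:2].round(3) for u in((327,199),(316,110))])
E
```

```text
top cap1 [([332.9, 246.9, 19.3, 14.2], 0.68), ([192.2, 189.2, 16.1, 12.6], 0.65), ([432.5, 237.2, 14.7, 11.0], 0.62)]
top scoop [([342.1, 235.2, 55.6, 98.7], 0.9)]
top jar [([342.6, 233.9, 57.1, 100.5], 0.65), ([232.4, 187.9, 23.3, 25.8], 0.59)]
top rack [([220.9, 141.7, 86.0, 41.2], 0.71), ([332.3, 246.9, 17.4, 14.6], 0.56), ([110.7, 247.7, 15.0, 24.4], 0.38)]
top pipette [([319.6, 153.4, 19.5, 93.9], 0.75)]
top tub [([211.5, 279.9, 97.6, 107.1], 0.76), ([343.4, 234.0, 56.4, 107.8], 0.4)]
top timer_key [([112.2, 247.5, 14.7, 17.7], 0.56)]
top mat [([339.3, 238.7, 76.8, 119.9], 0.57), ([220.8, 140.3, 87.5, 44.7], 0.22), ([109.6, 248.0, 15.3, 21.4], 0.18)]
scene cap1 [([345.5, 193.4, 12.3, 15.1], 0.73), ([147.3, 332.1, 24.4, 21.3], 0.72), ([222.8, 244.9, 20.1, 16.9], 0.7)]
scene scoop [([218.2, 256.9, 114.2, 68.0], 0.91)]
scene jar [([327.9, 202.1, 24.5, 42.7], 0.55)]
scene rack [([382.4, 213.8, 68.6, 70.6], 0.65), ([257.9, 174.9, 106.5, 69.1], 0.25)]
scene pipette []
scene tub []
scene timer_key [([320.2, 130.2, 14.6, 17.8], 0.73), ([259.8, 176.5, 106.5, 76.6], 0.39)]
scene mat [([228.4, 268.6, 160.9, 98.6], 0.95)]
capA [0.68165489 0.19411949 0.024     ] [0.68459002 0.19955646 0.024     ] [ 0.56353197 -0.37420886  0.024     ] [ 0.56588705 -0.37279404  0.024     ]
cap5 [ 0.54503071 -0.13095472  0.03      ] [ 0.5473919  -0.13054572  0.03      ]
lip [ 0.45853481 -0.16047807  0.006     ] [ 0.46330454 -0.15845921  0.006     ]
grip [ 0.65288155 -0.16213914  0.035     ] [ 0.64827812 -0.15265612  0.035     ]
mat corners [array([ 0.713, -0.073]), array([ 0.708, -0.253]), array([ 0.424, -0.238]), array([ 0.429, -0.066])]
tub rim [array([0.574, 0.24 ]), array([0.583, 0.053]), array([0.37 , 0.037]), array([0.36, 0.22])]
key [0.53758681 0.35388833 0.077     ] [0.5291279  0.36415588 0.077     ] [0.54187088 0.3548155  0.077     ]
jar [0.68070562 0.09700819 0.075     ]
pip [array([ 0.658, -0.128]), array([ 0.888, -0.105])]
```

View pics/t1.png

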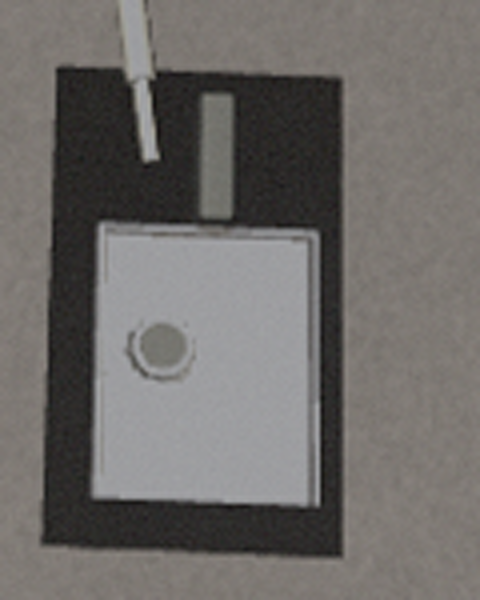

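View pics/s1.png

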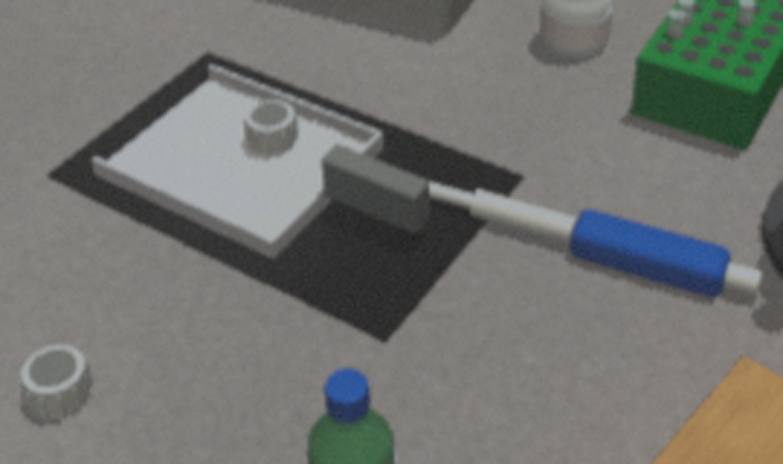

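```bash
python3 - <<'E'
from h import *
c=shot("top","t2.png",(150,90,130,130),5);s=shot("scene","s2.png",(300,120,130,130),5)
f=lambda u,z:p2w(c,u,z)[:2].round(3)
h1=f((290+217/4,160+95/4),.049);h0=f((290+217/4,160+217/4),.049)
print("handle top ends",h1,h0)
print("wall tops/back",f((290+98/4,160+223/4),.018),f((290+319/4,160+230/4),.018))
print("lip corners", f((290+93/4,160+498/4),.006),f((290+319/4,160+506/4),.006))
print("rack near edge z0/.05/.07",[f((222,161),z) for z in(0,.05,.07)])
print("pip tip",f((290+150/4,160+160/4),.008))
E
```

```text
handle top ends [ 0.686 -0.164] [ 0.614 -0.162]
wall tops/back [ 0.616 -0.096] [ 0.612 -0.227]
lip corners [ 0.455 -0.092] [ 0.451 -0.224]
rack near edge z0/.05/.07 [array([0.757, 0.13 ]), array([0.741, 0.123]), array([0.734, 0.12 ])]
pip tip [ 0.656 -0.129]
```

View pics/t2.png

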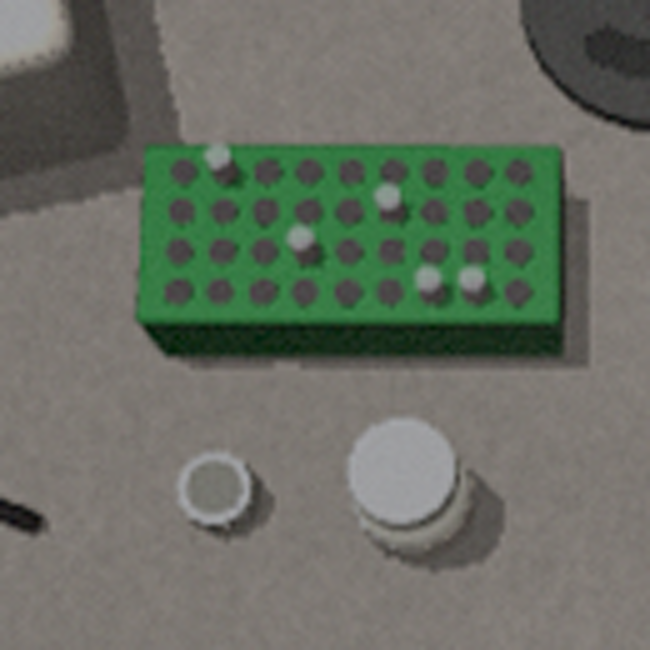

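View pics/s2.png

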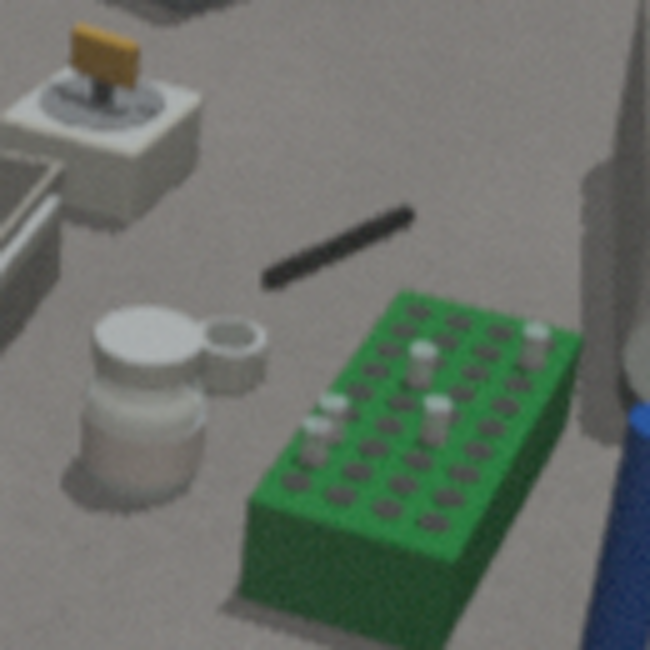

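```bash
python3 - <<'E'
from h import *
go((.3,-.38,.25),0); go((.565,-.3735,.08),0)
c=vision.camera("top")
print([p2w(c,u,z).round(3) for u,z in (((505,240),.2),((520,380),.2),((505,240),.0),((430,145),.08))])
E
```

```text
at [ 0.1875 -0.5699  0.2313] yaw -1.253 q6 -0.085 shift [-0.1453 -0.1662 -0.0187] turn -1.2530011960232965 tz [-0.  0. -1.]
at [ 0.1875 -0.5699  0.2313] yaw -1.253 q6 -0.085 shift [-0.0686 -0.42    0.1513] turn -1.2530011960232965 tz [-0.  0. -1.]
[array([ 0.539, -0.435,  0.2  ]), array([ 0.291, -0.435,  0.2  ]), array([ 0.561, -0.554,  0.   ]), array([ 0.77 , -0.357,  0.08 ])]
```

Call:
send_rows([
  [-0.036,-0.042,-0.005,-0.12,0],
  [-0.072,-0.083,-0.01,-0.24,0],
  [-0.11,-0.125,-0.015,-0.36,0],
  [-0.145,-0.166,-0.019,-0.48,0],
  [-0.135,-0.207,-0.019,-0.6,0],
  [-0.125,-0.247,-0.019,-0.72,0.2],
  [-0.115,-0.287,-0.019,-0.84,0.35],
  [-0.105,-0.32,-0.019,-0.96,0.35],
])

```text
clock: 3.02
eef_pos: [0.4289, -0.3728, 0.2511]
eef_rot: [0.99, -0.143, 0.001, 0.001]
wrist_force: [-0.3, -0.4, -0.1]
grip_width: 0.649
```

```bash
python3 - <<'E'
from h import *
go((.565,-.3735,.06),0);print(tool()[2]['grip_width'])
E
```

```text
at [ 0.4289 -0.3728  0.2511] yaw -0.287 q6 -0.519 shift [ 0.1305 -0.038   0.1912] turn -0.28666925417949773 tz [ 0.001 -0.001 -1.   ]
0.6485570754478757
```

Call:
send_rows([
  [0.03,-0.009,0.035,-0.1,0.35],
  [0.06,-0.018,0.07,-0.2,0.35],
  [0.095,-0.028,0.105,-0.287,0.35],
  [0.1305,-0.038,0.14,-0.287,0.35],
  [0.1305,-0.038,0.175,-0.287,0.35],
  [0.1305,-0.038,0.2,-0.287,0.35],
  [0.1305,-0.038,0.205,-0.287,0.35],
  [0.1305,-0.038,0.205,-0.287,0.35],
])

```text
clock: 3.68
eef_pos: [0.5624, -0.3711, 0.0414]
eef_rot: [1.0, 0.0, -0.003, -0.002]
wrist_force: [0.7, 0.7, -0.3]
grip_width: 0.649
```

```bash
python3 - <<'E'
from h import *
go((.565,-.3735,.0),0)
shot("scene","s3.png",(40,220,200,180),4)
E
```

```text
at [ 0.5624 -0.3711  0.0414] yaw 0.001 q6 -0.66 shift [0.0029 0.0026 0.0414] turn 0.0009942401198543838 tz [-0.006  0.004 -1.   ]
```

View pics/s3.png

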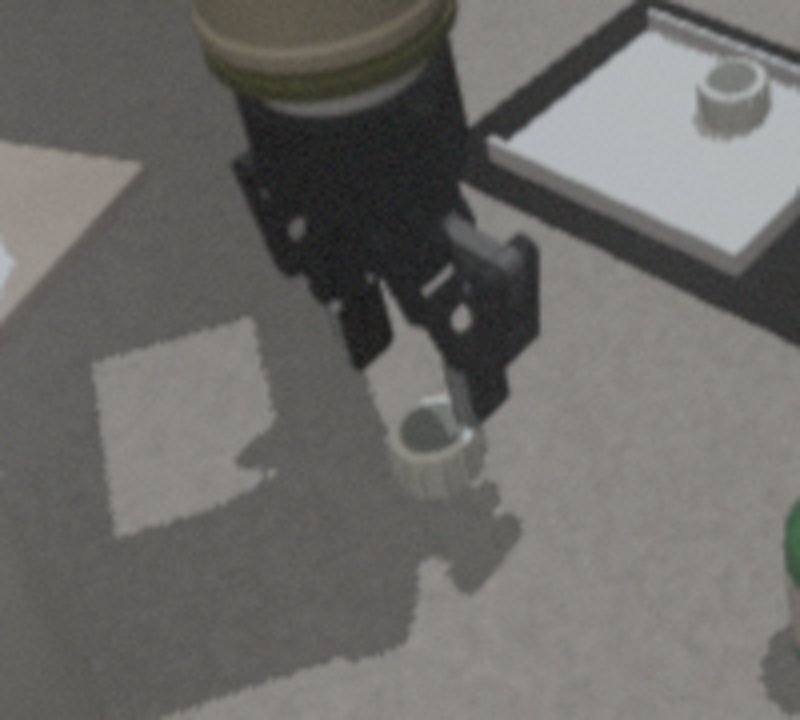

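Fingers straddle the cap. Descend and close.

Call:
send_rows([
  [0.003,0.003,0.015,0,0.35],
  [0.003,0.003,0.03,0,0.35],
  [0.003,0.003,0.04,0,0.35],
  [0.003,0.003,0.041,0,0.35],
  [0.003,0.003,0.041,0,0.7],
  [0.003,0.003,0.041,0,0.7],
  [0.003,0.003,0.041,0,0.7],
  [0.003,0.003,0.041,0,0.7],
])

```text
clock: 4.4
eef_pos: [0.5676, -0.3763, 0.0055]
eef_rot: [1.0, 0.0, 0.0, 0.0]
wrist_force: [0.6, 0.1, 1.8]
grip_width: 0.4
```

Call:
send_rows([
  [0,0,0,0,0.8],
  [0,0,0,0,0.8],
  [0,0,0,0,0.8],
  [0,0,-0.03,0,0.8],
  [0,0,-0.06,0,0.8],
  [0,0,-0.09,0,0.8],
  [0,0,-0.09,0,0.8],
  [0,0,-0.09,0,0.8],
])

```text
clock: 5.07
eef_pos: [0.5693, -0.3776, 0.099]
eef_rot: [1.0, 0.0, 0.002, 0.002]
wrist_force: [-0.5, 0.5, -1.2]
grip_width: 0.396
```

```bash
python3 - <<'E'
from h import *
go((.494,-.189,.08),0)
shot("scene","s4.png",(40,160,250,200),3.2)
E
```

```text
at [ 0.5693 -0.3776  0.099 ] yaw 0.0 q6 -0.661 shift [-0.0753 -0.1887  0.0179] turn 0.0004893912418952873 tz [ 0.005 -0.004 -1.   ]
```

View pics/s4.png

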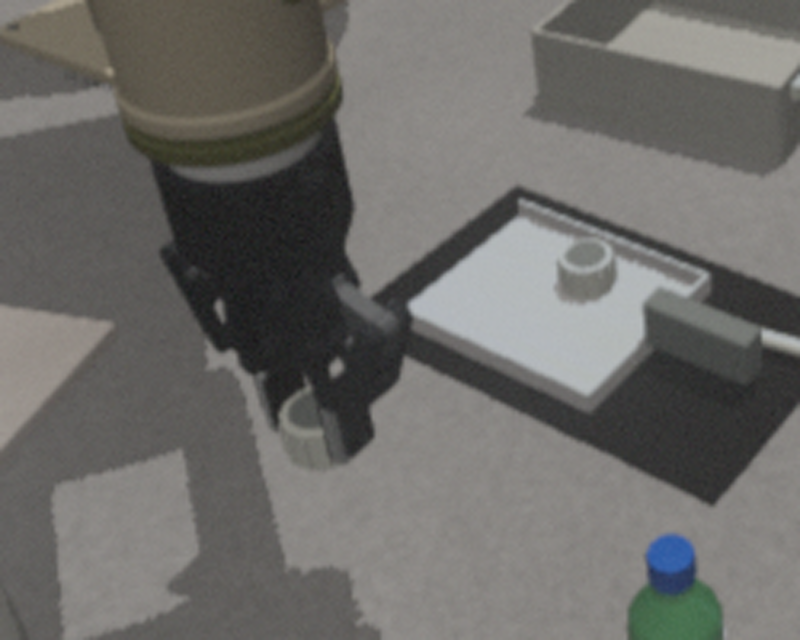

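Call:
send_rows([
  [-0.015,-0.035,0,0,0.8],
  [-0.03,-0.07,0,0,0.8],
  [-0.045,-0.105,0,0,0.8],
  [-0.06,-0.14,0,0,0.8],
  [-0.0753,-0.175,0.01,0,0.8],
  [-0.0753,-0.1887,0.02,0,0.8],
  [-0.0753,-0.1887,0.05,0,0.8],
  [-0.0753,-0.1887,0.05,0,0.8],
])

```text
clock: 5.78
eef_pos: [0.4883, -0.1849, 0.0396]
eef_rot: [1.0, 0.001, -0.004, -0.001]
wrist_force: [-0.8, 0.4, -1.8]
grip_width: 0.394
```

```bash
python3 - <<'E'
from h import *
go((.494,-.189,.014),0)
E
```

```text
at [ 0.4883 -0.1849  0.0396] yaw 0.002 q6 -0.461 shift [0.0059 0.0042 0.0255] turn 0.0022050900028656173 tz [-0.007  0.003 -1.   ]
```

Call:
send_rows([
  [0.004,0.003,0.01,0,0.8],
  [0.006,0.004,0.02,0,0.8],
  [0.006,0.004,0.026,0,0.8],
  [0.006,0.004,0.026,0,0.8],
  [0.006,0.004,0.026,0,0.5],
  [0.006,0.004,0.026,0,0.42],
  [0.006,0.004,0.026,0,0.42],
  [0.006,0.004,0.026,0,0.42],
])

```text
clock: 6.45
eef_pos: [0.4946, -0.1891, 0.0143]
eef_rot: [1.0, 0.001, -0.003, -0.001]
wrist_force: [-0.0, 1.1, -0.3]
grip_width: 0.583
```

Call:
send_rows([
  [0,0,-0.02,0,0.42],
  [0,0,-0.05,0,0.4],
  [0,0,-0.08,0,0.35],
  [0,0,-0.11,0,0.35],
  [0.01,-0.03,-0.13,0,0.35],
  [0.03,-0.07,-0.14,0,0.35],
  [0.05,-0.11,-0.14,0,0.35],
  [0.08,-0.145,-0.14,0,0.35],
])

```text
clock: 7.12
eef_pos: [0.5691, -0.0515, 0.1565]
eef_rot: [1.0, 0.001, -0.001, -0.001]
wrist_force: [0.8, -1.2, 0.7]
grip_width: 0.648
```

```bash
python3 - <<'E'
from h import *
c=shot("top","t5.png")
go((.682,.196,.06),0)
s=shot("scene","s5.png")
E
```

```text
at [ 0.5726 -0.0455  0.1557] yaw 0.005 q6 -0.177 shift [ 0.1106 -0.2405  0.0969] turn 0.0046020713331700325 tz [-0.001  0.005 -1.   ]
```

View pics/s5.png

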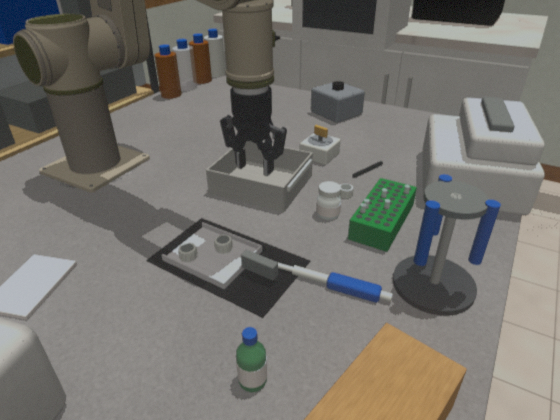

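View pics/t5.png

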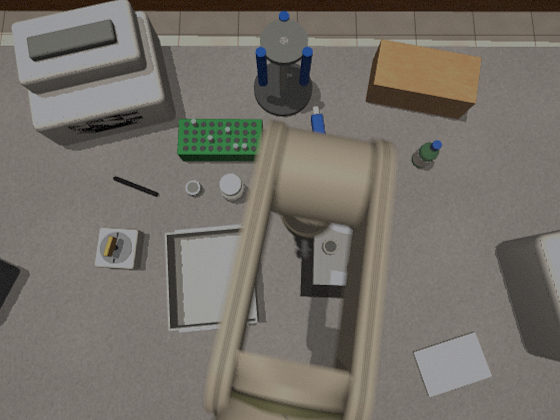

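Call:
send_rows([
  [0.015,-0.035,0,0,0.35],
  [0.03,-0.07,0,0,0.35],
  [0.05,-0.105,0,0,0.35],
  [0.07,-0.14,0,0,0.35],
  [0.09,-0.175,0,0,0.35],
  [0.11,-0.21,0,0,0.35],
  [0.11,-0.24,0.02,0,0.35],
  [0.11,-0.24,0.05,0,0.35],
])

```text
clock: 7.88
eef_pos: [0.682, 0.1994, 0.1099]
eef_rot: [1.0, 0.006, 0.003, -0.004]
wrist_force: [0.5, 0.5, -1.0]
grip_width: 0.649
```

```bash
python3 - <<'E'
from h import *
c=vision.camera("scene")
d=[x for x in spotter.search_frame("scene","cap1")]
print([(np.round(x["box"],1).tolist(),round(x["confidence"],2)) for x in d])
cv2.imwrite("pics/s6.png",cv2.resize(c["image"][150:330,130:400,::-1],None,fx=2.9,fy=2.9))
print("front cap",p2w(c,(187,246),.03),"A",p2w(c,(346.8,187.6),.024))
go((.682,.196,.04),0)
E
```

```text
[([187.2, 251.8, 20.5, 17.1], 0.72), ([224.3, 243.5, 19.5, 16.6], 0.72), ([344.9, 191.3, 11.9, 13.4], 0.57), ([321.8, 132.6, 9.9, 16.1], 0.54), ([335.8, 283.3, 113.0, 41.0], 0.53)]
front cap [ 0.49287868 -0.18308723  0.03      ] A [0.6891896  0.19343538 0.024     ]
at [0.675  0.1931 0.0993] yaw 0.009 q6 0.194 shift [ 0.0078 -0.0027  0.0592] turn 0.009184023842687461 tz [-0.013  0.001 -1.   ]
```

View pics/s6.png

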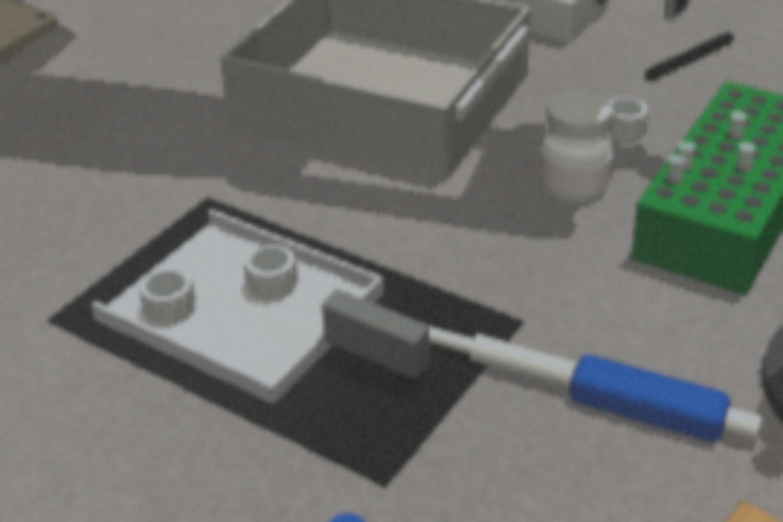

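Call:
send_rows([
  [0.004,-0.001,0.005,0.009,0.35],
  [0.009,-0.003,0.015,0.009,0.35],
  [0.009,-0.003,0.03,0.009,0.35],
  [0.009,-0.003,0.045,0.009,0.35],
  [0.009,-0.003,0.06,0.009,0.35],
  [0.009,-0.003,0.065,0.009,0.35],
  [0.009,-0.003,0.065,0.009,0.35],
  [0.009,-0.003,0.065,0.009,0.35],
])

```text
clock: 8.65
eef_pos: [0.6827, 0.196, 0.0335]
eef_rot: [1.0, 0.0, -0.007, -0.001]
wrist_force: [-0.5, -0.7, 0.1]
grip_width: 0.651
```

```bash
python3 - <<'E'
from h import *
go((.684,.195,.003),0)
shot("scene","s7.png",(260,100,160,150),4)
E
```

```text
at [0.6827 0.196  0.0335] yaw 0.0 q6 0.204 shift [0.0017 0.0011 0.0305] turn 6.937528614314736e-05 tz [-0.014  0.001 -1.   ]
```

View pics/s7.png

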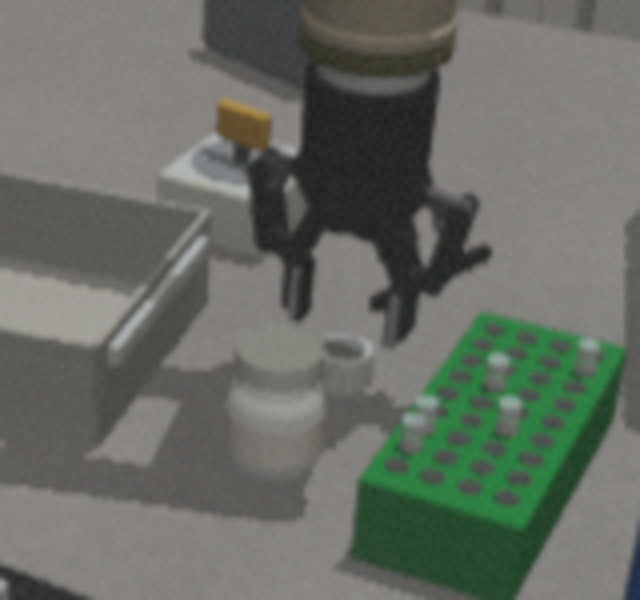

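Call:
send_rows([
  [0.002,0.001,0.01,0,0.35],
  [0.002,0.001,0.02,0,0.35],
  [0.002,0.001,0.029,0,0.35],
  [0.002,0.001,0.029,0,0.35],
  [0.002,0.001,0.029,0,0.8],
  [0.002,0.001,0.029,0,0.8],
  [0.002,0.001,0.029,0,0.8],
  [0.002,0.001,0.029,0,0.8],
])

```text
clock: 9.37
eef_pos: [0.6856, 0.1954, 0.0063]
eef_rot: [1.0, 0.0, -0.006, -0.001]
wrist_force: [0.1, -0.5, 0.1]
grip_width: 0.4
```

Call:
send_rows([
  [0,0,0,0,0.8],
  [0,0,0,0,0.8],
  [0,0,-0.03,0,0.8],
  [0,0,-0.06,0,0.8],
  [0,0,-0.09,0,0.8],
  [0,0,-0.12,0,0.8],
  [0,0,-0.14,0,0.8],
  [0,0,-0.14,0,0.8],
])

```text
clock: 10.03
eef_pos: [0.6907, 0.1959, 0.1541]
eef_rot: [1.0, 0.0, -0.0, -0.002]
wrist_force: [-0.0, -0.3, 0.8]
grip_width: 0.394
```

```bash
python3 - <<'E'
from h import *
go((.563,-.191,.12),0)
shot("scene","s8.png",(230,60,200,180),4)
E
```

```text
at [0.6907 0.1959 0.1541] yaw 0.0 q6 0.202 shift [-0.1277  0.387   0.0327] turn 0.00020604169496118985 tz [-0.001  0.004 -1.   ]
```

View pics/s8.png

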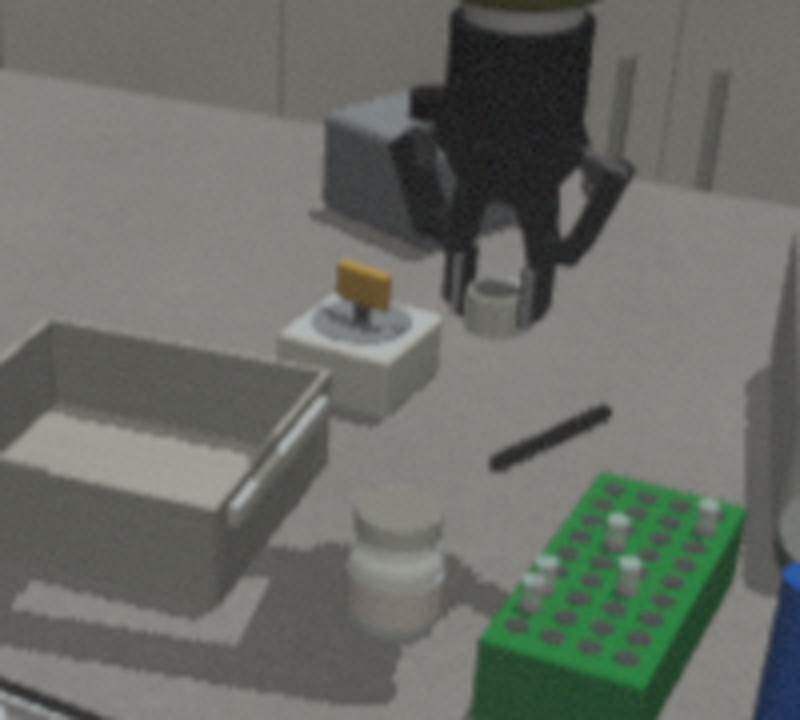

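Call:
send_rows([
  [-0.011,0.033,0,0,0.8],
  [-0.022,0.068,0,0,0.8],
  [-0.034,0.103,0,0,0.8],
  [-0.046,0.138,0,0,0.8],
  [-0.058,0.173,0,0,0.8],
  [-0.069,0.208,0,0,0.8],
  [-0.08,0.243,0,0,0.8],
  [-0.092,0.278,0,0,0.8],
])

```text
clock: 10.75
eef_pos: [0.596, -0.0836, 0.1489]
eef_rot: [1.0, 0.0, -0.003, -0.002]
wrist_force: [0.2, -0.5, -0.8]
grip_width: 0.395
```

```bash
python3 - <<'E'
from h import *
go((.563,-.191,.05),0)
E
```

```text
at [ 0.596  -0.0836  0.1489] yaw 0.0 q6 -0.227 shift [-0.0325  0.1077  0.0987] turn 0.00031237516271120924 tz [-0.006  0.004 -1.   ]
```

Call:
send_rows([
  [-0.01,0.03,0,0,0.8],
  [-0.02,0.06,0,0,0.8],
  [-0.0325,0.095,0.01,0,0.8],
  [-0.0325,0.1077,0.035,0,0.8],
  [-0.0325,0.1077,0.06,0,0.8],
  [-0.0325,0.1077,0.085,0,0.8],
  [-0.0325,0.1077,0.095,0,0.8],
  [-0.0325,0.1077,0.095,0,0.8],
])

```text
clock: 11.42
eef_pos: [0.5596, -0.1896, 0.049]
eef_rot: [1.0, 0.0, -0.007, -0.003]
wrist_force: [0.1, -0.2, -0.5]
grip_width: 0.398
```

```bash
python3 - <<'E'
from h import *
go((.563,-.191,.014),0)
shot("scene","s9.png",(130,120,230,200),3.4)
go((.563,-.191,.014),0)
E
```

```text
at [ 0.5596 -0.1896  0.049 ] yaw 0.0 q6 -0.415 shift [0.0039 0.0017 0.035 ] turn 0.000207118381303939 tz [-0.013  0.007 -1.   ]
at [ 0.5613 -0.1901  0.0516] yaw 0.001 q6 -0.415 shift [0.0021 0.0012 0.0375] turn 0.0006076440093130131 tz [-0.01   0.006 -1.   ]
```

View pics/s9.png

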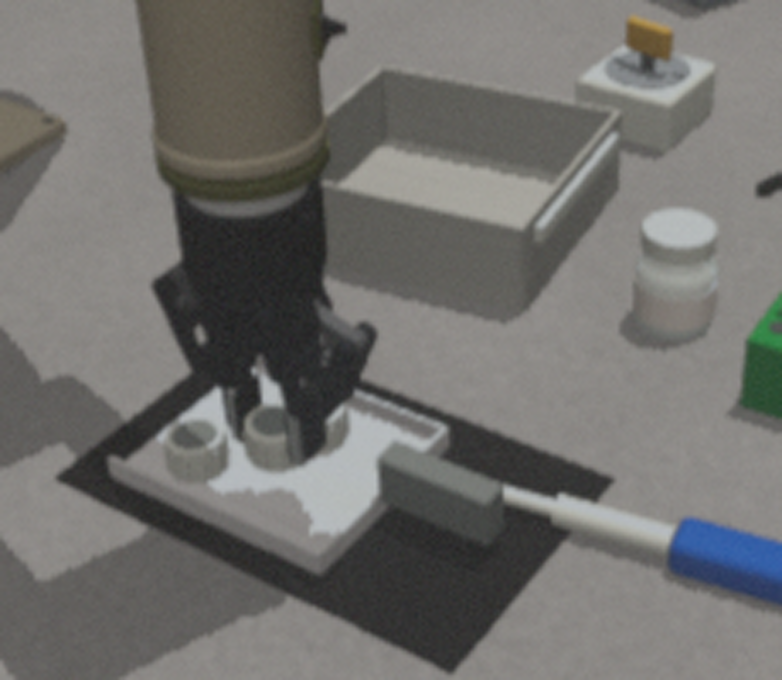

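Call:
send_rows([
  [0.002,0.001,0.012,0,0.8],
  [0.002,0.001,0.024,0,0.8],
  [0.002,0.001,0.036,0,0.8],
  [0.002,0.001,0.037,0,0.8],
  [0.002,0.001,0.037,0,0.5],
  [0.002,0.001,0.037,0,0.44],
  [0.002,0.001,0.037,0,0.44],
  [0.002,0.001,0.037,0,0.44],
])

```text
clock: 12.13
eef_pos: [0.5636, -0.1911, 0.0154]
eef_rot: [1.0, 0.0, -0.004, -0.002]
wrist_force: [0.7, 0.2, 0.2]
grip_width: 0.556
```

Call:
send_rows([
  [0,0,-0.01,0,0.44],
  [0,0,-0.03,0,0.44],
  [0,0,-0.06,0,0.44],
  [0,0,-0.09,0,0.44],
  [0.02,0,-0.11,-0.1,0.48],
  [0.04,0,-0.12,-0.22,0.5],
  [0.06,0,-0.12,-0.34,0.5],
  [0.08,0,-0.12,-0.46,0.5],
])

```text
clock: 12.8
eef_pos: [0.6468, -0.1922, 0.1384]
eef_rot: [0.973, 0.231, -0.002, -0.002]
wrist_force: [-0.9, -0.2, 0.0]
grip_width: 0.5
```

```bash
python3 - <<'E'
from h import *
s=shot("scene","s10.png",(130,120,270,200),2.9)
g=lambda:0
go((.637,-.1625,.1),np.pi/2-.022)
print(tool()[2]['grip_width'])
E
```

```text
at [ 0.6489 -0.1916  0.1371] yaw 0.476 q6 -0.841 shift [ 0.0029 -0.0311  0.0372] turn -1.0724092213175913 tz [-0.004  0.004 -1.   ]
0.501519068910348
```

View pics/s10.png

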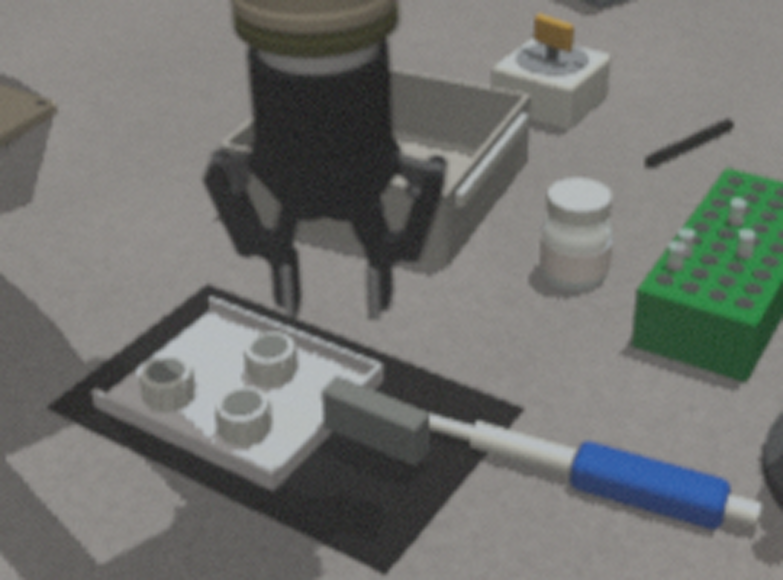

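Call:
send_rows([
  [0,-0.01,0,-0.12,0.58],
  [0.003,-0.02,0,-0.24,0.58],
  [0.003,-0.031,0,-0.36,0.58],
  [0.003,-0.031,0,-0.48,0.58],
  [0.003,-0.031,0,-0.6,0.58],
  [0.003,-0.031,0,-0.72,0.58],
  [0.003,-0.031,0.01,-0.84,0.58],
  [0.003,-0.031,0.02,-0.96,0.58],
])

```text
clock: 13.52
eef_pos: [0.6383, -0.163, 0.1195]
eef_rot: [0.751, 0.66, 0.001, -0.001]
wrist_force: [0.2, -0.5, -0.1]
grip_width: 0.414
```

```bash
python3 - <<'E'
from h import *
go((.637,-.1625,.07),np.pi/2-.022)
E
```

```text
at [ 0.6383 -0.163   0.1195] yaw 1.442 q6 -1.772 shift [ 0.0001 -0.0013  0.0495] turn -0.10659775572121966 tz [-0.001  0.003 -1.   ]
```

Call:
send_rows([
  [0,-0.001,0.01,-0.1066,0.58],
  [0,-0.001,0.02,-0.1066,0.58],
  [0,-0.001,0.03,-0.1066,0.58],
  [0,-0.001,0.045,-0.1066,0.58],
  [0,-0.001,0.055,-0.1066,0.58],
  [0,-0.001,0.06,-0.1066,0.58],
  [0,-0.001,0.06,-0.1066,0.58],
  [0,-0.001,0.06,-0.1066,0.58],
])

```text
clock: 14.18
eef_pos: [0.637, -0.1626, 0.059]
eef_rot: [0.715, 0.699, 0.001, -0.002]
wrist_force: [0.6, 0.9, 0.3]
grip_width: 0.42
```

```bash
python3 - <<'E'
from h import *
go((.637,-.1625,.025),np.pi/2-.022)
s=shot("scene","s11.png",(150,150,230,170),3.4)
E
```

```text
at [ 0.637  -0.1626  0.059 ] yaw 1.548 q6 -1.878 shift [-0.     0.     0.034] turn -0.000716384998483699 tz [-0.001  0.003 -1.   ]
```

View pics/s11.png

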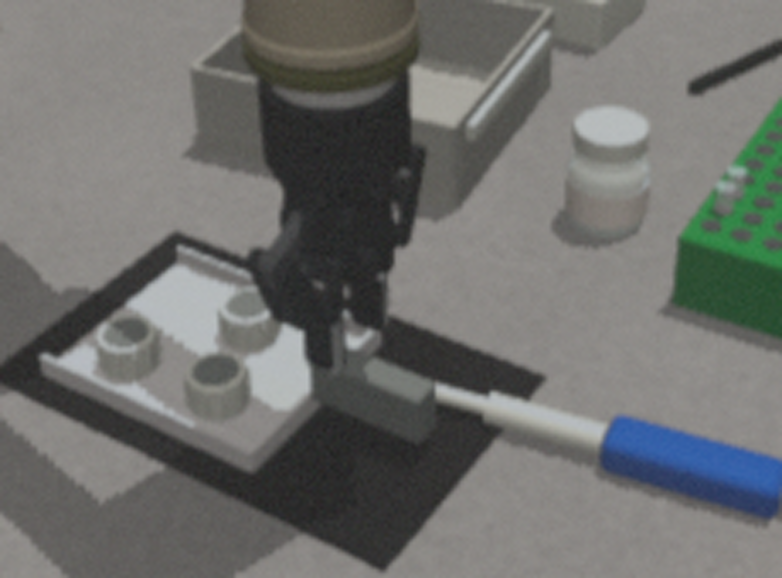

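Call:
send_rows([
  [0,0,0.01,0,0.58],
  [0,0,0.02,0,0.58],
  [0,0,0.03,0,0.58],
  [0,0,0.035,0,0.58],
  [0,0,0.035,0,0.7],
  [0,0,0.035,0,0.85],
  [0,0,0.035,0,1.0],
  [0,0,0.035,0,1.0],
])

```text
clock: 14.9
eef_pos: [0.6377, -0.1627, 0.025]
eef_rot: [0.715, 0.699, 0.001, -0.001]
wrist_force: [0.3, -0.5, -2.9]
grip_width: 0.223
```

Call:
send_rows([
  [0,0,0,0,1],
  [0,0,0,0,1],
  [0,0,-0.001,0,1],
  [0,0,-0.003,0,1],
  [0,0,-0.006,0,1],
  [0,0,-0.009,0,1],
  [0,0,-0.012,0,1],
  [0,0,-0.015,0,1],
])

```text
clock: 15.57
eef_pos: [0.6379, -0.1628, 0.0406]
eef_rot: [0.715, 0.699, 0.001, -0.001]
wrist_force: [-0.2, -0.6, -2.9]
grip_width: 0.224
```

```bash
python3 - <<'E'
from h import *
go((.637,-.1625,.025),np.pi/2-.022)
s=shot("scene","s12.png",(130,150,230,170),3.4); st=tool()[2]; print(st['wrist_force'],st['moment'],st['grip_width'])
E
```

```text
at [ 0.6379 -0.1628  0.0406] yaw 1.548 q6 -1.878 shift [ 0.0002 -0.0009  0.0156] turn -0.0005286585603987426 tz [ 0.001  0.002 -1.   ]
[ 1.72467135 -0.04963638 -2.53817699] [-0.059782   -0.28170787  0.01349103] 0.2225494192709582
```

View pics/s12.png

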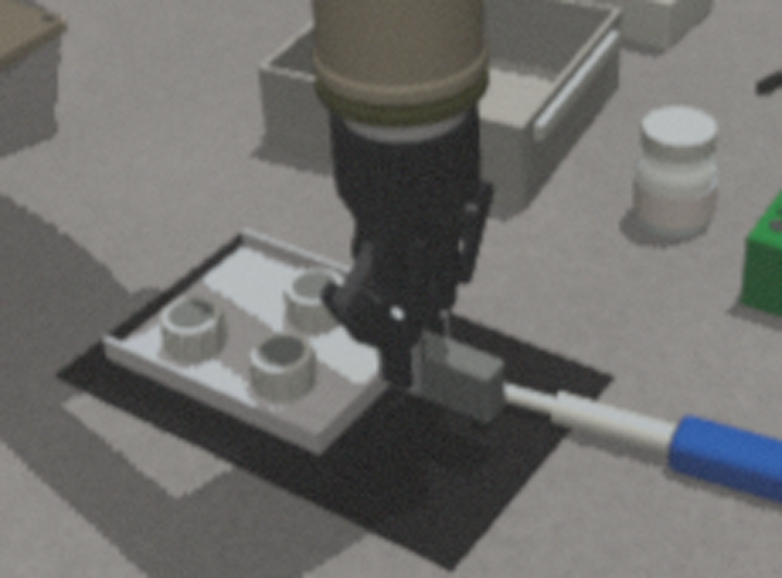

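Call:
send_rows([
  [0,0,-0.005,0,1],
  [0,0,-0.012,0,1],
  [0,0,-0.022,0,1],
  [0,0,-0.034,0,1],
  [0,0,-0.046,0,1],
  [0,0,-0.056,0,1],
  [0,0,-0.062,0,1],
  [0,0,-0.065,0,1],
])

```text
clock: 16.28
eef_pos: [0.6392, -0.1634, 0.1086]
eef_rot: [0.715, 0.699, 0.002, 0.001]
wrist_force: [0.5, 0.0, -2.7]
grip_width: 0.223
```

Call:
send_rows([
  [0,0,-0.005,0,1],
  [0,0,-0.012,0,1],
  [0,0,-0.022,0,1],
  [0,0,-0.034,0,1],
  [0,0,-0.044,0,1],
  [0,0,-0.05,0,1],
  [0,0,-0.053,0,1],
  [0,0,-0.055,0,1],
])

```text
clock: 16.95
eef_pos: [0.6393, -0.1636, 0.1646]
eef_rot: [0.715, 0.699, 0.002, 0.002]
wrist_force: [1.8, 0.9, -2.6]
grip_width: 0.223
```

```bash
python3 - <<'E'
from h import *
go((.59,.138,.16),np.pi/2)
s=shot("scene","s13.png",(130,70,270,200),2.9); st=tool()[2]; print(st['wrist_force'],st['moment'],st['grip_width'])
E
```

```text
at [ 0.6393 -0.1636  0.1646] yaw 1.548 q6 -1.878 shift [ 0.3004 -0.0561  0.0045] turn -0.022508801933560862 tz [ 0.005  0.001 -1.   ]
[-0.37577448 -0.84609394 -2.19455672] [ 0.02026518 -0.24197428 -0.03247421] 0.21996154505471316
```

View pics/s13.png

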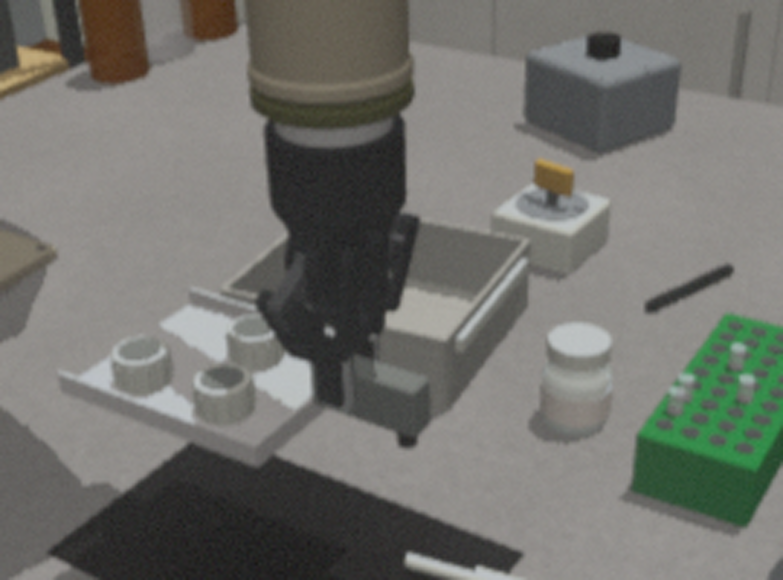

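Call:
send_rows([
  [0.005,-0.001,0,0,1],
  [0.015,-0.003,0,-0.005,1],
  [0.03,-0.006,0,-0.01,1],
  [0.048,-0.01,0,-0.015,1],
  [0.066,-0.014,0,-0.02,1],
  [0.086,-0.017,0,-0.02,1],
  [0.106,-0.02,0,-0.02,1],
  [0.126,-0.024,0,-0.02,1],
])

```text
clock: 17.67
eef_pos: [0.6171, -0.0345, 0.1639]
eef_rot: [0.708, 0.707, 0.002, 0.001]
wrist_force: [0.6, 0.4, -2.3]
grip_width: 0.219
```

Call:
send_rows([
  [0.02,-0.004,0,0,1],
  [0.04,-0.008,0,0,1],
  [0.06,-0.012,0,0,1],
  [0.08,-0.016,0,0,1],
  [0.098,-0.02,0,0,1],
  [0.112,-0.023,0,0,1],
  [0.124,-0.026,0,0,1],
  [0.132,-0.027,0,0,1],
])

```text
clock: 18.33
eef_pos: [0.5895, 0.0994, 0.1637]
eef_rot: [0.707, 0.707, 0.002, 0.001]
wrist_force: [0.2, 1.0, -2.2]
grip_width: 0.223
```

```bash
python3 - <<'E'
from h import *
go((.59,.138,.122),np.pi/2)
s=shot("scene","s14.png",(130,50,270,200),2.9)
E
```

```text
at [0.5895 0.0994 0.1637] yaw 1.571 q6 -1.491 shift [0.0385 0.0004 0.0418] turn 5.223759501538083e-05 tz [ 0.003  0.002 -1.   ]
```

View pics/s14.png

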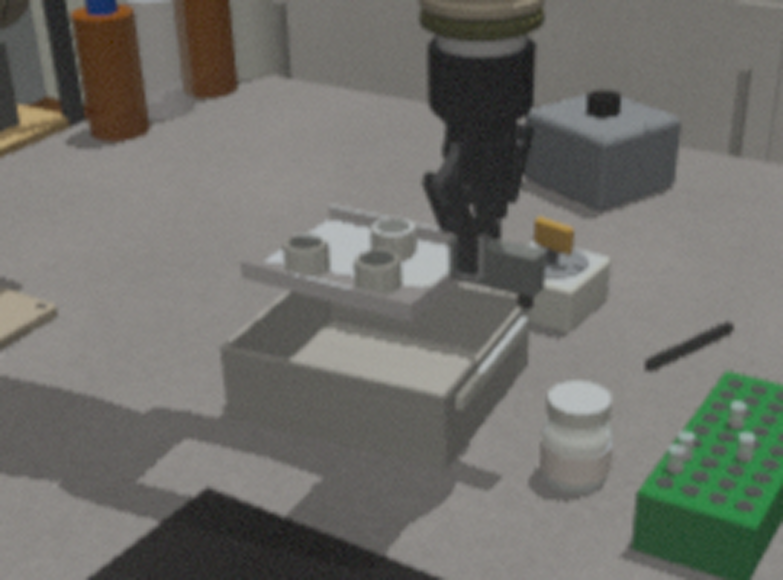

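Call:
send_rows([
  [0.006,0,0.003,0,1],
  [0.014,0,0.008,0,1],
  [0.023,0,0.014,0,1],
  [0.031,0,0.021,0,1],
  [0.036,0,0.028,0,1],
  [0.0385,0,0.034,0,1],
  [0.0385,0,0.038,0,1],
  [0.0385,0,0.04,0,1],
])

```text
clock: 19.05
eef_pos: [0.5892, 0.1386, 0.1225]
eef_rot: [0.707, 0.707, 0.001, 0.0]
wrist_force: [0.6, 0.1, -2.9]
grip_width: 0.229
```

```bash
python3 - <<'E'
from h import *
go((.59,.138,.122),np.pi/2)
s=shot("scene","s15.png",(150,90,220,170),3.4)
t=shot("top","t15.png",(130,150,220,200),3)
print(tool()[2]['moment'])
E
```

```text
at [0.5892 0.1386 0.1225] yaw 1.571 q6 -1.426 shift [-0.0006  0.0008  0.0005] turn 0.00044959376949660346 tz [ 0.002  0.002 -1.   ]
[-0.04342219 -0.18314257 -0.03651714]
```

View pics/s15.png

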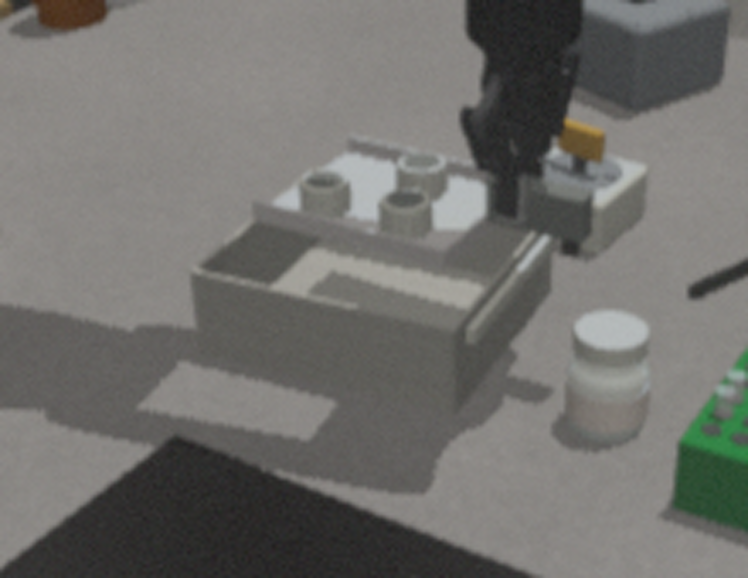

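View pics/t15.png

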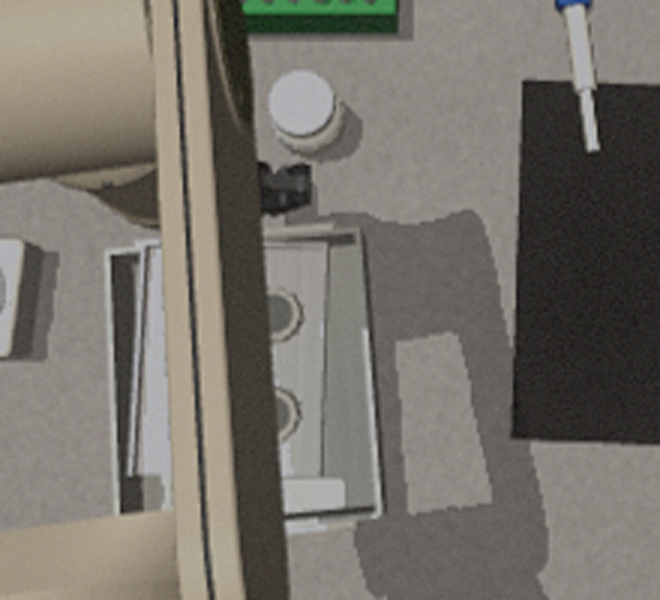

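Call:
send_rows([
  [0,0,0,-0.02,1],
  [0,0,0,-0.05,1],
  [0,0,0,-0.08,1],
  [0,0,0,-0.1,1],
  [0,0,0,-0.1,0.9],
  [0,0,0,-0.1,0.87],
  [0,0,0,-0.1,0.84],
  [0,0,0,-0.1,0.82],
])

```text
clock: 19.82
eef_pos: [0.5895, 0.1384, 0.1234]
eef_rot: [0.671, 0.741, 0.002, 0.0]
wrist_force: [0.4, 0.4, -2.2]
grip_width: 0.219
```

```bash
python3 - <<'E'
from h import *
s=shot("scene","s16.png",(150,90,220,170),3.4)
print(tool()[2]['moment'],tool()[2]['grip_width'])
E
```

```text
[-0.04281603 -0.20574946 -0.0082486 ] 0.21832858493826415
```

View pics/s16.png

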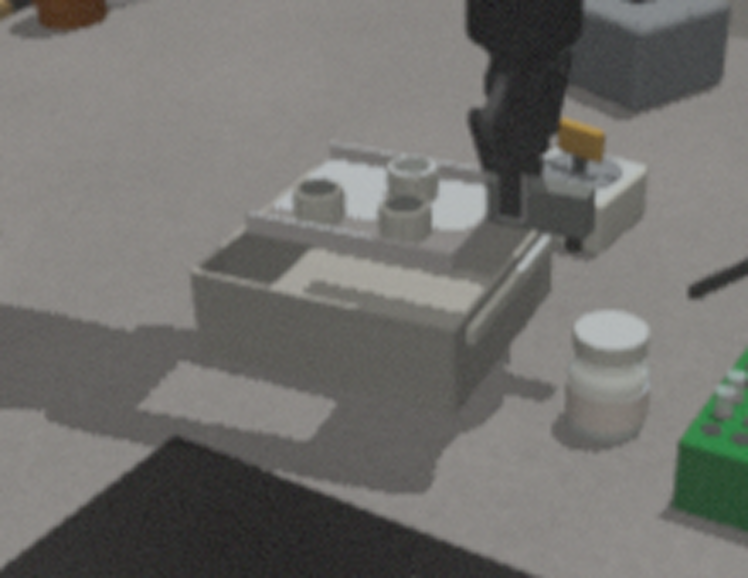

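Call:
send_rows([
  [0,0,0,0,0.81],
  [0,0,0,0,0.805],
  [0,0,0,0,0.8],
  [0,0,0,0,0.8],
  [0,0,0,0,0.795],
  [0,0,0,0,0.795],
  [0,0,0,0,0.79],
  [0,0,0,0,0.79],
])

```text
clock: 20.53
eef_pos: [0.5895, 0.1384, 0.1233]
eef_rot: [0.671, 0.741, 0.002, 0.0]
wrist_force: [-0.3, 0.1, -3.3]
grip_width: 0.225
```

```bash
python3 - <<'E'
from h import *
s=shot("scene","s17.png",(150,90,220,170),3.4)
print(tool()[2]['moment'],tool()[2]['grip_width'])
E
```

```text
[ 0.01218744 -0.17680393 -0.03422522] 0.22131852838615643
```

View pics/s17.png

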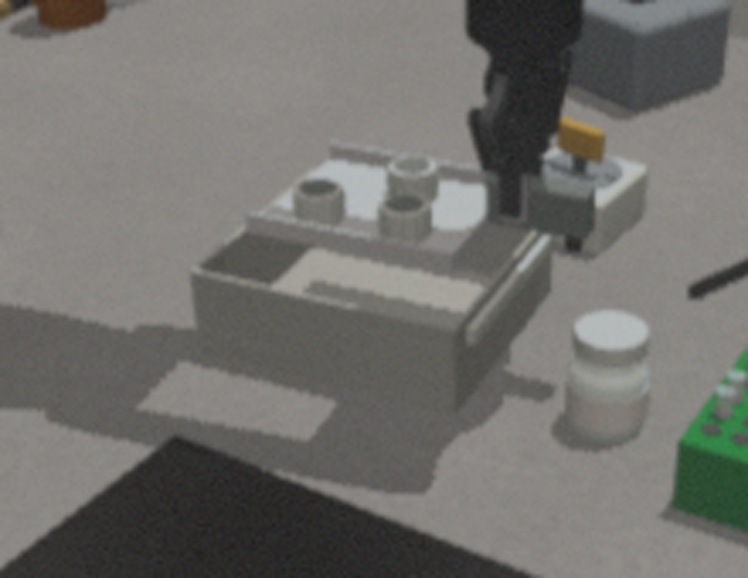

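```bash
python3 - <<'E'
from h import *
go((.612,.138,.098))
c=vision.camera("top"); cv2.imwrite("pics/t18.png",cv2.resize(c["image"][150:350,130:350,::-1],None,fx=3,fy=3))
E
```

```text
at [0.5895 0.1384 0.1233] yaw 1.671 q6 -1.526 shift [-0.0027  0.0223  0.0254] turn None tz [ 0.003  0.002 -1.   ]
```

View pics/t18.png

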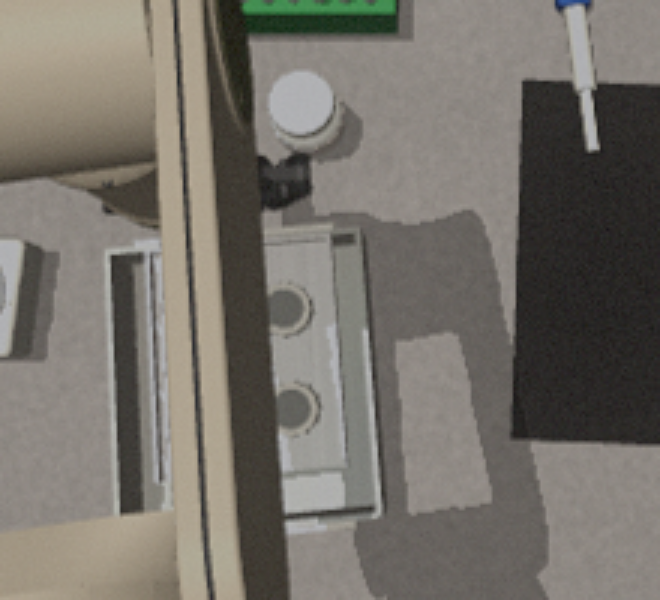

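Call:
send_rows([
  [0,0.004,0.003,0,0.85],
  [-0.001,0.01,0.008,0,0.85],
  [-0.002,0.016,0.013,0,0.85],
  [-0.003,0.02,0.018,0,0.85],
  [-0.003,0.022,0.022,0,0.85],
  [-0.003,0.022,0.025,0,0.85],
  [-0.003,0.022,0.025,0,0.85],
  [-0.003,0.022,0.025,0,0.85],
])

```text
clock: 21.3
eef_pos: [0.6113, 0.1376, 0.0978]
eef_rot: [0.671, 0.741, 0.001, -0.0]
wrist_force: [-0.0, 0.3, -3.0]
grip_width: 0.226
```

```bash
python3 - <<'E'
from h import *
go((.612,.138,.096))
s=shot("scene","s19.png",(170,100,200,150),3.9)
print(tool()[2]['wrist_force'],tool()[2]['moment'],tool()[2]['grip_width'])
E
```

```text
at [0.6113 0.1376 0.0978] yaw 1.671 q6 -1.532 shift [0.0003 0.0007 0.0018] turn None tz [ 0.002  0.002 -1.   ]
[ 0.46999636  0.40851331 -2.01134221] [ 0.07855877 -0.24888094  0.00224163] 0.2219588502143038
```

View pics/s19.png

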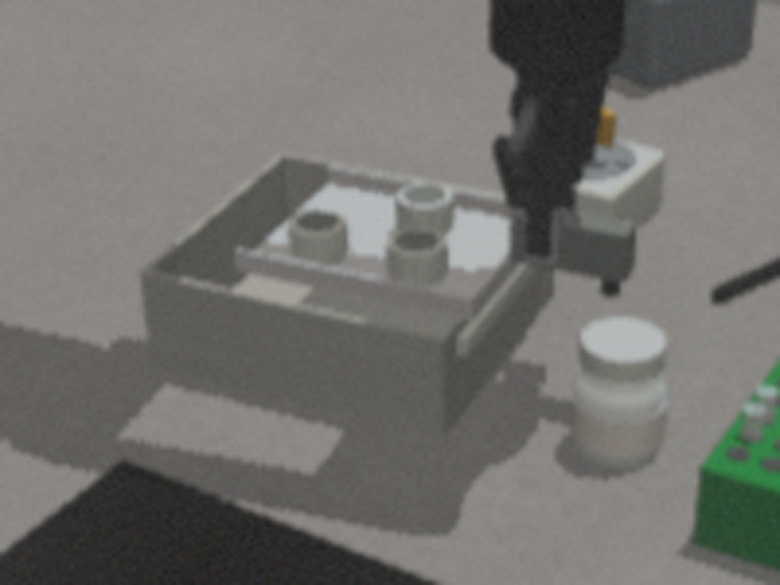

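Call:
send_rows([
  [0,0,0.001,0,0.8],
  [0,0,0.002,0,0.79],
  [0,0,0.002,0,0.785],
  [0,0,0.002,0,0.785],
  [0,0,0.002,0,0.78],
  [0,0,0.002,0,0.78],
  [0,0,0.002,0,0.775],
  [0,0,0.002,0,0.775],
])

```text
clock: 22.02
eef_pos: [0.6116, 0.1377, 0.0964]
eef_rot: [0.671, 0.741, 0.002, 0.0]
wrist_force: [-0.5, -0.0, -3.3]
grip_width: 0.228
```

```bash
python3 - <<'E'
from h import *
s=shot("scene","s20.png",(170,100,200,150),3.9)
print(tool()[2]['wrist_force'],tool()[2]['moment'],tool()[2]['grip_width'])
E
```

```text
[-0.06160524 -0.20051817 -2.41746478] [ 0.00144054 -0.18529901 -0.01836086] 0.22725277637177815
```

View pics/s20.png

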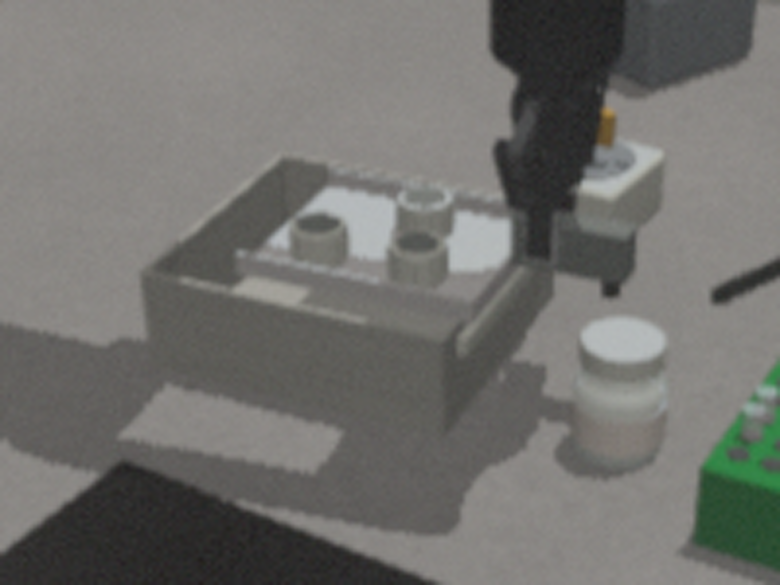

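Call:
send_rows([
  [0,0,0,0,0.772],
  [0,0,0,0,0.77],
  [0,0,0,0,0.768],
  [0,0,0,0,0.768],
  [0,0,0,0,0.766],
  [0,0,0,0,0.766],
  [0,0,0,0,0.764],
  [0,0,0,0,0.764],
])

```text
clock: 22.73
eef_pos: [0.6119, 0.1377, 0.0966]
eef_rot: [0.671, 0.741, 0.002, 0.0]
wrist_force: [0.8, -0.0, -0.5]
grip_width: 0.235
```

```bash
python3 - <<'E'
from h import *
s=shot("scene","s21.png",(170,100,200,150),3.9)
print(tool()[2]['wrist_force'],tool()[2]['moment'],tool()[2]['grip_width'])
E
```

```text
[ 0.1920431   0.73113453 -0.07356654] [ 0.01969281 -0.01920134  0.00297893] 0.23628665745787733
```

View pics/s21.png

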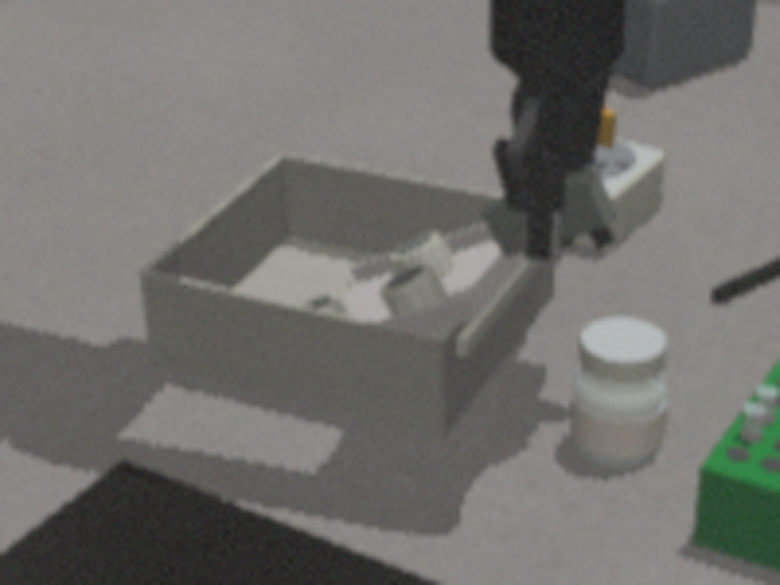

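Call:
send_rows([
  [0,0,0,0,0.8],
  [0,0,0,0,1],
  [0,0,0,0,1],
  [0,0,0,0,1],
  [0,0,0,0,1],
  [0,0,0,0,1],
  [0,0,0,0,1],
  [0,0,0,0,1],
])

```text
clock: 23.45
eef_pos: [0.6118, 0.1377, 0.0966]
eef_rot: [0.671, 0.741, 0.002, 0.0]
wrist_force: [-2.9, -0.8, 1.9]
grip_width: 0.226
```

```bash
python3 - <<'E'
from h import *
s=shot("scene","s22.png",(170,100,200,150),3.9)
c=vision.camera("top"); cv2.imwrite("pics/t22.png",cv2.resize(c["image"][150:350,130:350,::-1],None,fx=3,fy=3))
print(tool()[2]['wrist_force'],tool()[2]['moment'],tool()[2]['grip_width'])
E
```

```text
[-2.37108171 -1.5804582   1.3537876 ] [-0.20388104  0.32378503 -0.05152519] 0.2261694049595432
```

View pics/s22.png

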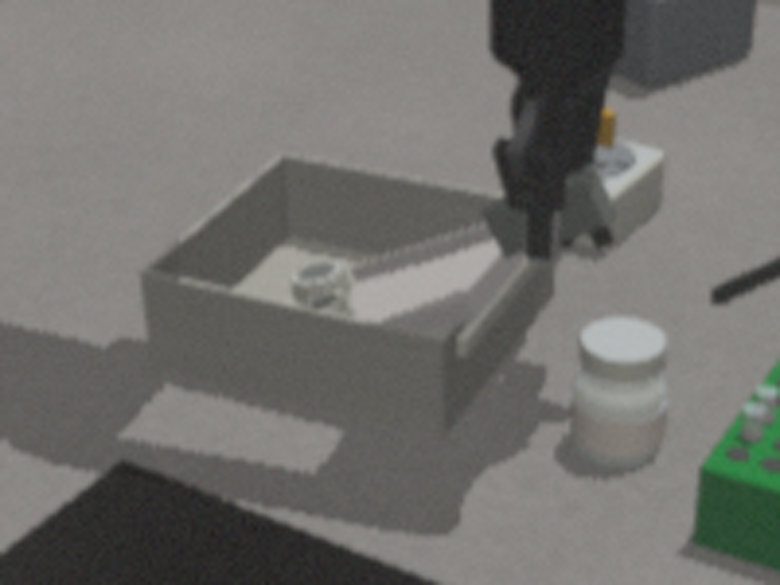

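View pics/t22.png

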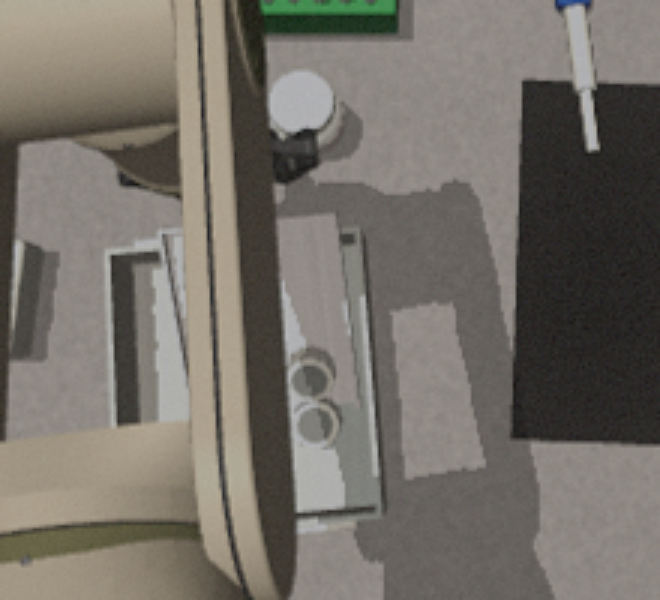

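Call:
send_rows([
  [0,0,-0.003,0,1],
  [0,0,-0.008,0,1],
  [0,0,-0.015,0,1],
  [0,0,-0.025,0,1],
  [0,0,-0.035,0,1],
  [0,0,-0.042,0,1],
  [0,0,-0.045,0,1],
  [0,0,-0.045,0,1],
])

```text
clock: 24.22
eef_pos: [0.6127, 0.1377, 0.1435]
eef_rot: [0.671, 0.741, 0.003, 0.001]
wrist_force: [-0.1, 0.2, -2.4]
grip_width: 0.229
```

```bash
python3 - <<'E'
from h import *
s=shot("scene","s23.png",(170,80,200,150),3.9)
c=vision.camera("top"); cv2.imwrite("pics/t23.png",cv2.resize(c["image"][150:350,130:350,::-1],None,fx=3,fy=3))
print(tool()[2]['wrist_force'],tool()[2]['moment'],tool()[2]['grip_width'])
E
```

```text
[ 0.17141515  0.10740094 -2.48157625] [ 0.07608361 -0.10296403 -0.03105817] 0.22609789373308092
```

View pics/s23.png

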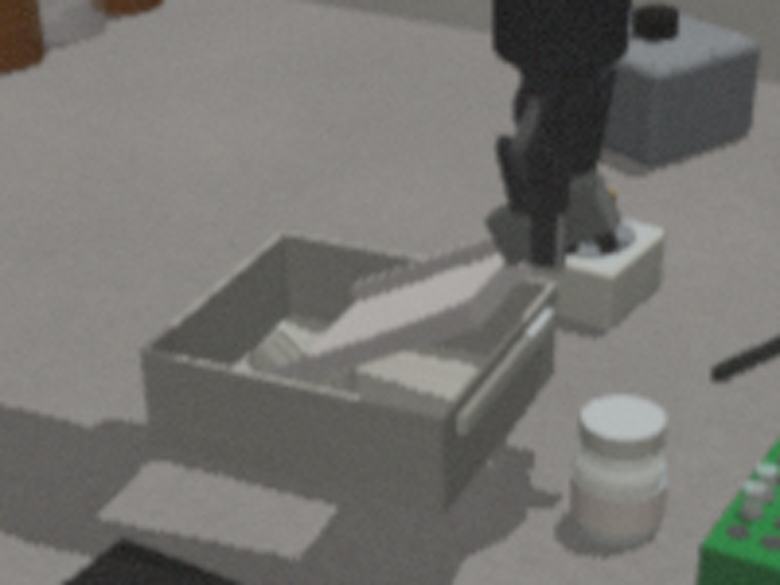

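View pics/t23.png

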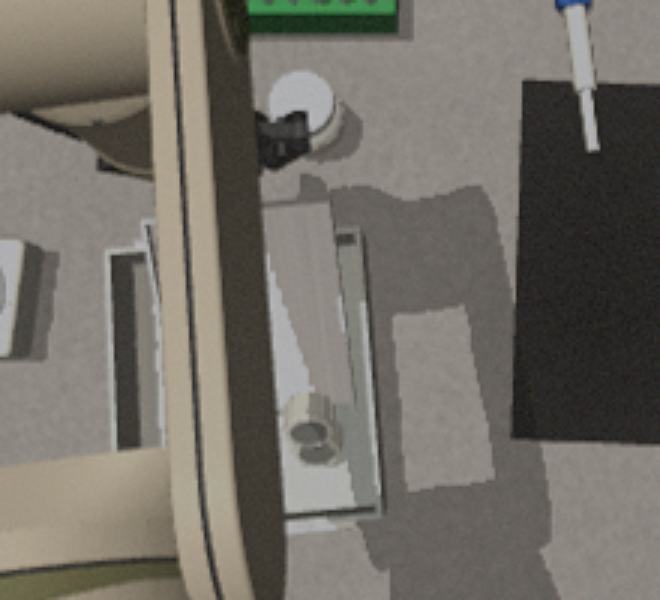

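Call:
send_rows([
  [0,0,-0.005,0,1],
  [0,0,-0.012,0,1],
  [0,0,-0.02,0,1],
  [0,0,-0.03,0,1],
  [0,0,-0.04,0,1],
  [0,0,-0.05,0,1],
  [0,0,-0.06,0,1],
  [0,0,-0.06,0,1],
])

```text
clock: 24.98
eef_pos: [0.6131, 0.1377, 0.2054]
eef_rot: [0.671, 0.741, 0.004, 0.002]
wrist_force: [0.3, -0.2, -1.1]
grip_width: 0.227
```

```bash
python3 - <<'E'
from h import *
s=shot("scene","s24.png",(170,50,200,180),3.3)
c=vision.camera("top"); cv2.imwrite("pics/t24.png",cv2.resize(c["image"][150:350,130:350,::-1],None,fx=3,fy=3))
print(tool()[2]['wrist_force'],tool()[2]['moment'],tool()[2]['grip_width'])
E
```

```text
[ 0.1929512   0.71791504 -2.44930481] [-0.03274257 -0.14937918  0.00667049] 0.22615495763412385
```

View pics/s24.png

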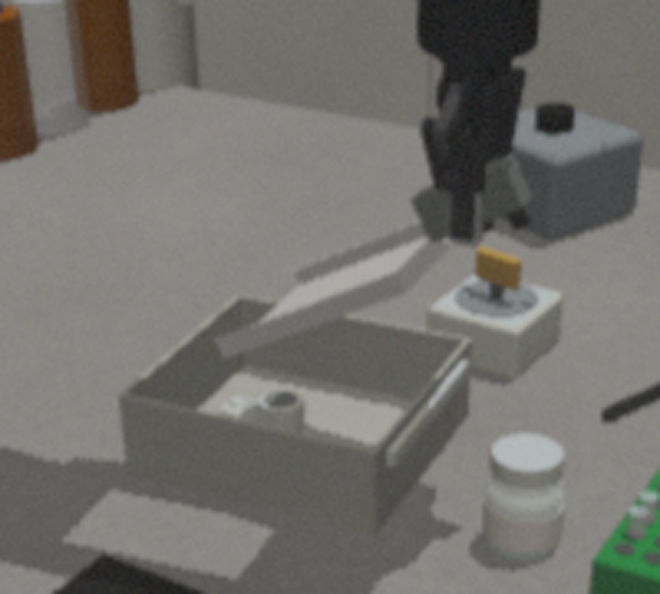

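View pics/t24.png

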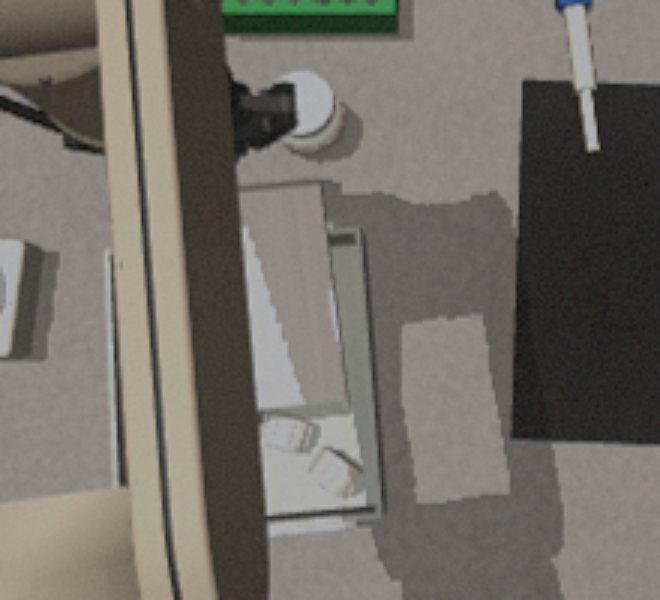

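Call:
send_rows([
  [0,0,-0.01,0.01,1],
  [0,0,-0.025,0.03,1],
  [0,0,-0.04,0.06,1],
  [0,0,-0.055,0.09,1],
  [0,0,-0.065,0.12,1],
  [0,0,-0.07,0.122,1],
  [-0.01,0,-0.07,0.122,1],
  [-0.025,0,-0.07,0.122,1],
])

```text
clock: 25.75
eef_pos: [0.6139, 0.1127, 0.2722]
eef_rot: [0.714, 0.7, 0.002, 0.001]
wrist_force: [-0.9, 0.4, -2.4]
grip_width: 0.226
```

```bash
python3 - <<'E'
from h import *
go((.59,-.16,.22),np.pi/2-.03)
E
```

```text
at [0.6139 0.1127 0.2722] yaw 1.551 q6 -1.453 shift [-0.2732 -0.0188  0.0514] turn 0.010423869517490747 tz [ 0.004  0.003 -1.   ]
```

Call:
send_rows([
  [-0.02,-0.001,0,0.01,1],
  [-0.05,-0.003,0,0.01,1],
  [-0.085,-0.006,0,0.01,1],
  [-0.12,-0.008,0,0.01,1],
  [-0.155,-0.011,0,0.01,1],
  [-0.19,-0.013,0.01,0.01,1],
  [-0.225,-0.015,0.02,0.01,1],
  [-0.255,-0.018,0.03,0.01,1],
])

```text
clock: 26.42
eef_pos: [0.5896, -0.1455, 0.2397]
eef_rot: [0.718, 0.696, 0.002, 0.0]
wrist_force: [0.4, 0.6, -2.6]
grip_width: 0.227
```

```bash
python3 - <<'E'
from h import *
go((.59,-.16,.2),np.pi/2-.03)
s=shot("scene","s26.png",(100,80,300,220),2.6)
c=vision.camera("top"); cv2.imwrite("pics/t26.png",cv2.resize(c["image"][150:350,80:400,::-1],None,fx=2.5,fy=2.5))
go((.59,-.16,.2),np.pi/2-.03)
E
```

```text
at [ 0.5896 -0.1455  0.2397] yaw 1.54 q6 -1.869 shift [-0.0146  0.0007  0.0397] turn -0.00042365678486033786 tz [ 0.003  0.002 -1.   ]
at [ 0.5879 -0.1475  0.2373] yaw 1.536 q6 -1.867 shift [-0.0125  0.0026  0.0372] turn -0.004751710304459422 tz [-0.002  0.002 -1.   ]
```

View pics/s26.png

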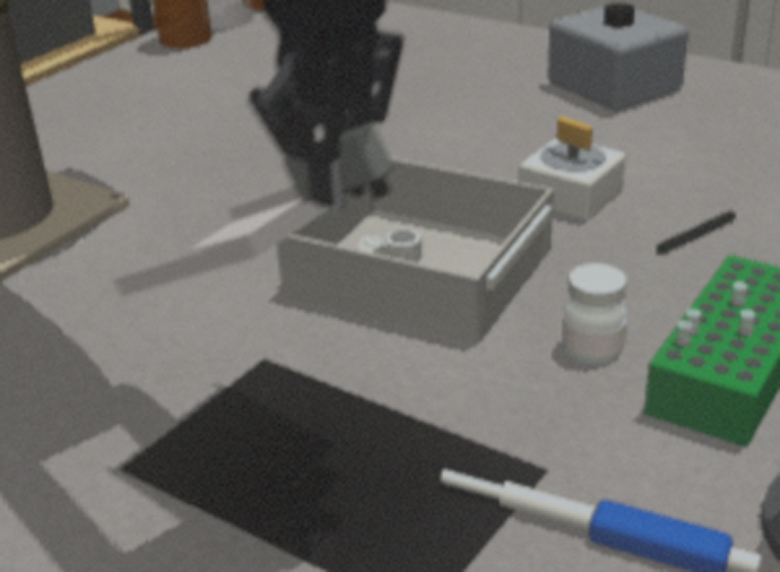

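View pics/t26.png

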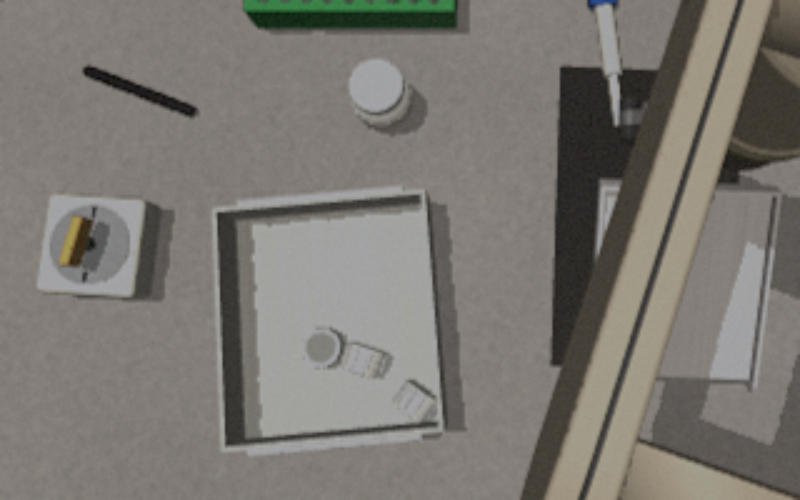

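```bash
python3 - <<'E'
from h import *
from scipy.optimize import least_squares
T=vision.camera("top");S=vision.camera("scene")
obs=[(S,(145.4,191.5),(-.08,-.066,.006)),(T,(392,226.8),(.08,-.065,.015)),(T,(382,305),(-.08,-.065,.009)),(T,(319,222),(.08,.065,.015)),(S,(189.2,161.5),(-.08,.065,.015))]
def pose(p):
    x,y,z,th,yaw=p; return R.from_euler('z',yaw)*R.from_euler('y',-th),np.array([x,y,z])
def f(p):
    r,t=pose(p); o=[]
    for c,uv,q in obs: o+=list(w2p(c,r.apply(q)+t)-uv)
    return o+[(p[4]+.03)*100]
s=least_squares(f,(.5,-.15,.2,.5,-.03)); print(s.x.round(3),np.round(s.fun,1))
r,t=pose(s.x); 
for tc in ((.5896,-.1455,.2397),(.588,-.147,.238)): print("tcp in tray",r.inv().apply(np.array(tc)-t).round(3))
print("lip",(r.apply((-.08,0,0))+t).round(3))
E
```

```text
[ 0.5   -0.144  0.187  0.522 -0.047] [-2.4  0.8 -0.1 -0.6 -2.7 -3.1 -0.1  0.7 -2.  -1.2 -1.7]
tcp in tray [0.104 0.003 0.001]
tcp in tray [0.102 0.002 0.   ]
lip [ 0.43  -0.141  0.147]
```

```bash
python3 - <<'E'
from h import *
go((.638,-.167,.12),np.pi/2-.025)
E
```

```text
at [ 0.5897 -0.1435  0.2396] yaw 1.539 q6 -1.864 shift [-0.0224  0.0489  0.1195] turn -0.007143483137602713 tz [ 0.001  0.004 -1.   ]
```

Call:
send_rows([
  [-0.005,0.01,0.005,-0.007,1],
  [-0.01,0.02,0.015,-0.007,1],
  [-0.018,0.034,0.03,-0.007,1],
  [-0.022,0.045,0.05,-0.007,1],
  [-0.022,0.049,0.075,-0.007,1],
  [-0.022,0.049,0.1,-0.007,1],
  [-0.022,0.049,0.115,-0.007,1],
  [-0.022,0.049,0.12,-0.007,1],
])

```text
clock: 27.28
eef_pos: [0.6361, -0.1648, 0.1153]
eef_rot: [0.715, 0.699, 0.001, -0.004]
wrist_force: [-1.4, -0.2, -3.5]
grip_width: 0.226
```

```bash
python3 - <<'E'
from h import *
go((.638,-.167,.06),np.pi/2-.025)
s=shot("scene","s27.png",(130,120,270,200),2.9)
print(tool()[2]['wrist_force'])
E
```

```text
at [ 0.6361 -0.1648  0.1153] yaw 1.547 q6 -1.882 shift [-0.0025  0.0022  0.0553] turn 0.0015512751641473255 tz [-0.004  0.006 -1.   ]
[-0.75364104 -0.24500635 -2.53192347]
```

View pics/s27.png

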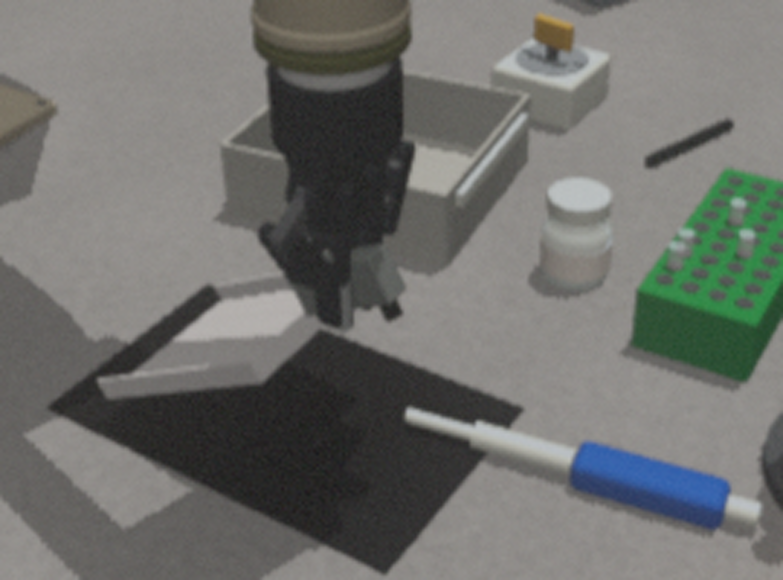

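Call:
send_rows([
  [-0.001,0.001,0.006,0,1],
  [-0.002,0.002,0.014,0,1],
  [-0.002,0.002,0.022,0,1],
  [-0.002,0.002,0.03,0,1],
  [-0.002,0.002,0.038,0,1],
  [-0.002,0.002,0.046,0,1],
  [-0.002,0.002,0.052,0,1],
  [-0.002,0.002,0.055,0,1],
])

```text
clock: 28.0
eef_pos: [0.6377, -0.1667, 0.0599]
eef_rot: [0.715, 0.699, 0.0, -0.004]
wrist_force: [1.0, -0.0, 3.1]
grip_width: 0.224
```

```bash
python3 - <<'E'
from h import *
go((.638,-.167,.012),np.pi/2-.025)
s=shot("scene","s28.png",(130,120,270,200),2.9)
print(tool()[2]['wrist_force'],tool()[2]['moment'])
E
```

```text
at [ 0.6377 -0.1667  0.0599] yaw 1.547 q6 -1.884 shift [-0.0006  0.0006  0.0479] turn 0.001321034451222225 tz [-0.005  0.006 -1.   ]
[ 1.26437557 -0.00591067  4.21206251] [-0.23588611  0.5134945   0.15261805]
```

View pics/s28.png

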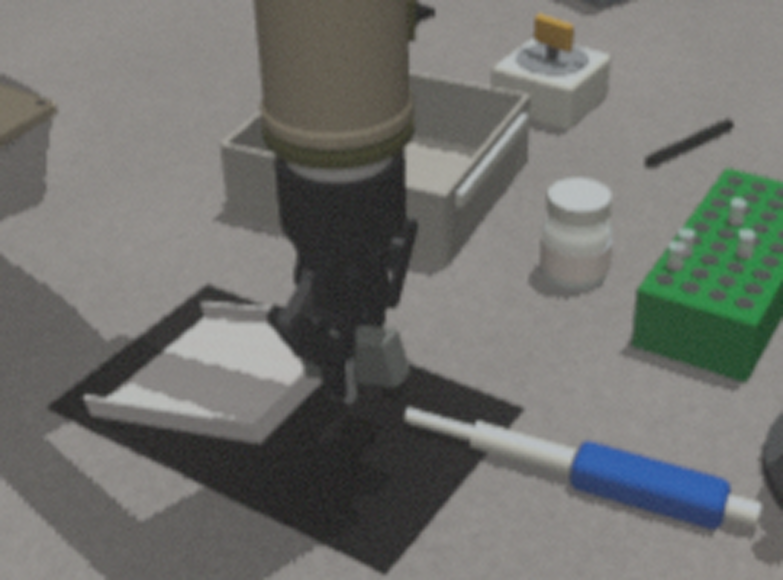

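Call:
send_rows([
  [0,0,0.006,0,1],
  [0,0,0.014,0,1],
  [0,0,0.022,0,1],
  [0,0,0.03,0,1],
  [0,0,0.037,0,1],
  [0,0,0.043,0,1],
  [0,0,0.045,0,1],
  [0,0,0.045,0,1],
])

```text
clock: 28.72
eef_pos: [0.636, -0.1661, 0.0131]
eef_rot: [0.715, 0.699, -0.0, -0.005]
wrist_force: [-1.0, -1.0, 0.7]
grip_width: 0.23
```

```bash
python3 - <<'E'
from h import *
go((.638,-.167,.008),np.pi/2-.025)
s=shot("scene","s29.png",(130,120,270,200),2.9)
print(tool()[2]['wrist_force'],tool()[2]['moment'])
E
```

```text
at [ 0.636  -0.1661  0.0131] yaw 1.547 q6 -1.884 shift [-0.0009  0.002   0.0051] turn 0.0013381984262739177 tz [-0.008  0.007 -1.   ]
[-1.42048236  0.46987658 -0.62995919] [-0.10845772  0.23108258  0.00148402]
```

View pics/s29.png

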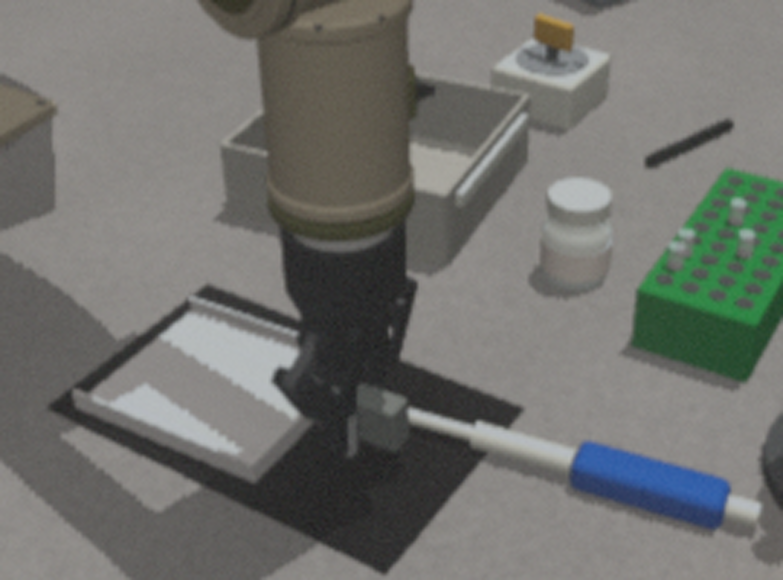

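Call:
send_rows([
  [0,0,0.002,0,1],
  [0,0,0.004,0,1],
  [0,0,0.004,0,0.9],
  [0,0,0.004,0,0.78],
  [0,0,0.004,0,0.74],
  [0,0,0.004,0,0.7],
  [0,0,0.004,0,0.68],
  [0,0,0.004,0,0.68],
])

```text
clock: 29.43
eef_pos: [0.6361, -0.1661, 0.0094]
eef_rot: [0.715, 0.699, -0.0, -0.005]
wrist_force: [1.1, -0.2, 0.5]
grip_width: 0.319
```

```bash
python3 - <<'E'
from h import *
s=shot("scene","s30.png",(130,120,270,200),2.9)
print(tool()[0],tool()[2]['wrist_force'],tool()[2]['moment'],tool()[2]['grip_width'])
E
```

```text
[ 0.63607072 -0.16609858  0.00945538] [ 0.31617875 -0.3283605   0.38493615] [-0.0006129  -0.04812512 -0.03896805] 0.3193490167824202
```

View pics/s30.png

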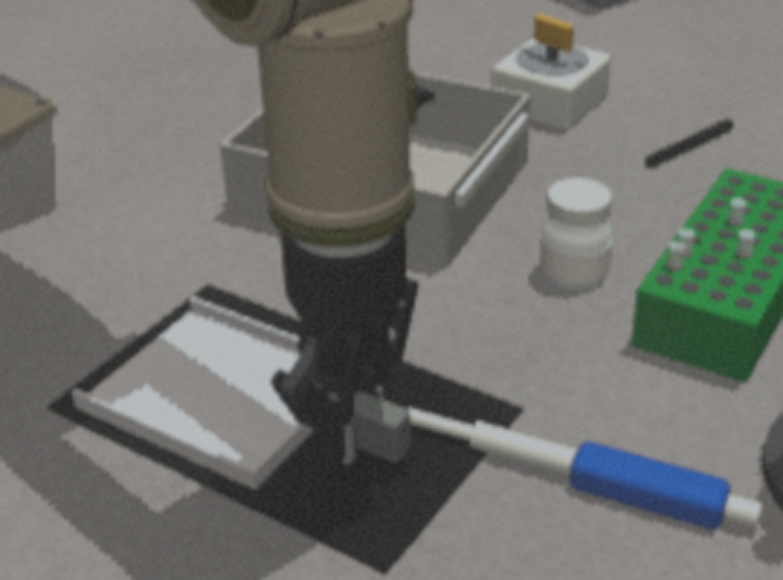

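Call:
send_rows([
  [0,0,-0.01,0,0.68],
  [0,0,-0.025,0,0.68],
  [0,0,-0.05,0,0.68],
  [0,0,-0.08,0,0.68],
  [0,0,-0.115,0,0.68],
  [0.02,0,-0.15,0,0.6],
  [0.05,-0.005,-0.18,0,0.5],
  [0.085,-0.01,-0.2,0,0.4],
])

```text
clock: 30.15
eef_pos: [0.631, -0.0833, 0.2163]
eef_rot: [0.716, 0.698, 0.001, -0.002]
wrist_force: [1.2, -0.1, 1.4]
grip_width: 0.596
```

Call:
send_rows([
  [0.03,0,0,0,0.4],
  [0.065,-0.005,0,0,0.4],
  [0.1,-0.01,0,0,0.4],
  [0.135,-0.015,0,0,0.4],
  [0.17,-0.02,0,0,0.4],
  [0.205,-0.025,0,0,0.4],
  [0.24,-0.03,0,0,0.4],
  [0.25,-0.03,0,0,0.4],
])

```text
clock: 30.82
eef_pos: [0.6067, 0.1724, 0.2199]
eef_rot: [0.715, 0.699, 0.003, -0.002]
wrist_force: [-0.1, -0.4, -0.1]
grip_width: 0.598
```

```bash
python3 - <<'E'
from h import *
go((.535,.357,.15))
c=vision.camera("top"); cv2.imwrite("pics/t31.png",c["image"][:,:,::-1])
print("scoop",[(p2w(c,d["xy"],.003)[:2].round(3),round(d["confidence"],2)) for d in spotter.landmark_of("top","scoop")])
s=vision.camera("scene"); cv2.imwrite("pics/s31.png",cv2.resize(s["image"][90:320,140:400,::-1],None,fx=2.5,fy=2.5,interpolation=cv2.INTER_CUBIC))
E
```

```text
at [0.6067 0.1724 0.2199] yaw 1.548 q6 -1.357 shift [ 0.1824 -0.076   0.0711] turn None tz [ 0.001  0.007 -1.   ]
scoop [(array([ 0.523, -0.17 ]), 0.67), (array([ 0.654, -0.178]), 0.45)]
```

View pics/t31.png

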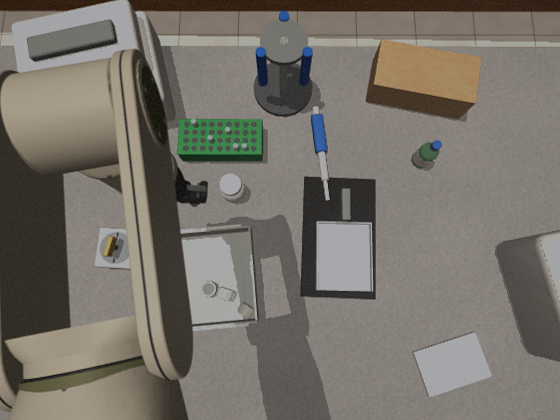

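View pics/s31.png

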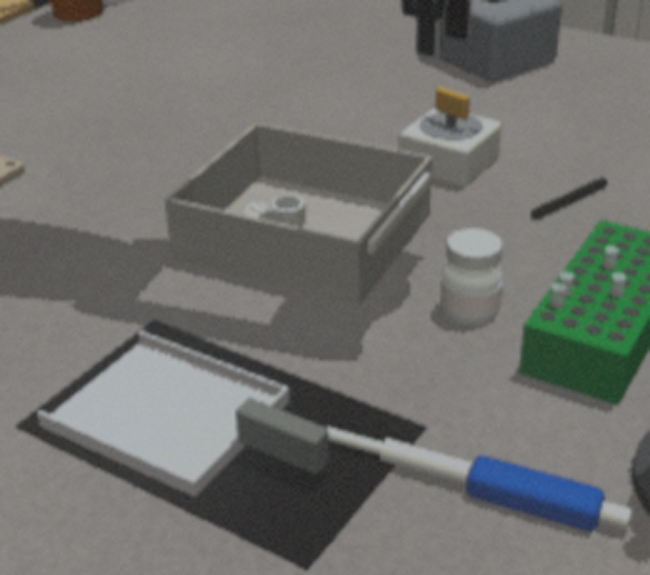

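```bash
python3 - <<'E'
from h import *
i=cv2.imread("pics/t31.png")[220:280,80:140]; cv2.imwrite("pics/tk.png",cv2.resize(i,None,fx=10,fy=10,interpolation=cv2.INTER_CUBIC))
c=shot("scene","sk.png",(285,110,70,60),9)
T=vision.camera("top")
print("dial",p2w(T,(116.4,247.6),.05), "scene dial", p2w(c,(140+451/2.5,90+125/2.5),.05))
E
```

```text
dial [0.53649526 0.35540325 0.05      ] scene dial [0.53948726 0.35889517 0.05      ]
```

View pics/tk.png

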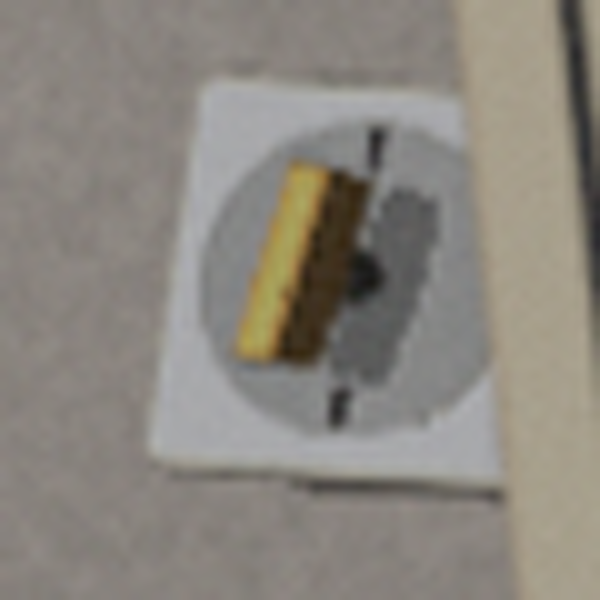

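View pics/sk.png

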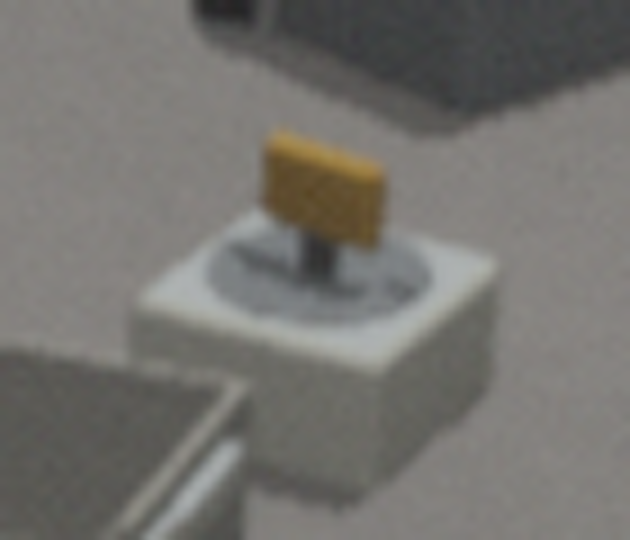

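```bash
python3 - <<'E'
from h import *
T=vision.camera("top");S=vision.camera("scene")
for c,a,b in((T,(111,236.5),(105.8,255.8)),(S,(315.6,125.0),(327.3,129.2))):
    A=p2w(c,a,.092);B=p2w(c,b,.092); d=A-B; print((A+B)/2,np.linalg.norm(d),np.arctan2(d[1],d[0])%np.pi-np.pi)
go((.538,.357,.16),-.3+np.pi/2)
E
```

```text
[0.53595245 0.35506367 0.092     ] 0.04225739961641124 -0.18640975170314755
[0.54225952 0.35490104 0.092     ] 0.04220591068329054 -0.25606979414449604
at [0.608  0.1658 0.218 ] yaw 1.543 q6 -1.361 shift [ 0.1889 -0.0753  0.0589] turn 0.27170703429904375 tz [-0.     0.005 -1.   ]
```

```bash
python3 - <<'E'
from h import *
go((.538,.355,.14),-.21+np.pi/2)
E
```

```text
at [0.608  0.1658 0.218 ] yaw 1.543 q6 -1.361 shift [ 0.1868 -0.0753  0.0789] turn 0.18170703429904367 tz [-0.     0.005 -1.   ]
```

Call:
send_rows([
  [0.03,-0.012,0,0.03,0.5],
  [0.06,-0.025,0,0.06,0.5],
  [0.095,-0.038,0,0.1,0.5],
  [0.13,-0.052,0,0.14,0.5],
  [0.16,-0.065,0.01,0.18,0.5],
  [0.187,-0.075,0.03,0.182,0.5],
  [0.187,-0.075,0.055,0.182,0.5],
  [0.187,-0.075,0.079,0.182,0.5],
])

```text
clock: 31.83
eef_pos: [0.5383, 0.3562, 0.1397]
eef_rot: [0.777, 0.629, 0.002, -0.002]
wrist_force: [0.3, -0.6, -0.5]
grip_width: 0.503
```

```bash
python3 - <<'E'
from h import *
s=shot("scene","s32.png",(270,70,110,90),6)
go((.538,.355,.06),-.21+np.pi/2)
E
```

```text
at [0.5358 0.3536 0.1329] yaw 1.361 q6 -0.86 shift [0.0018 0.0024 0.0729] turn -0.00012482401444624536 tz [-0.007  0.001 -1.   ]
```

View pics/s32.png

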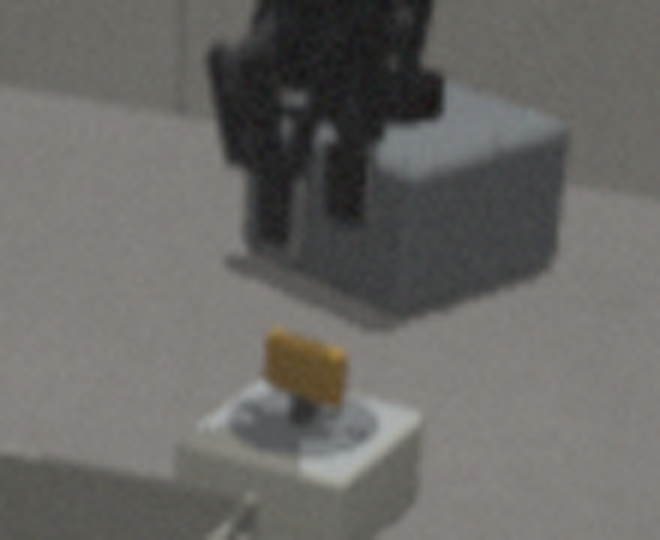

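Call:
send_rows([
  [0.001,0.001,0.01,0,0.5],
  [0.002,0.002,0.025,0,0.5],
  [0.002,0.002,0.04,0,0.5],
  [0.002,0.002,0.055,0,0.5],
  [0.002,0.002,0.067,0,0.5],
  [0.002,0.002,0.07,0,0.5],
  [0.002,0.002,0.07,0,0.5],
  [0.002,0.002,0.07,0,0.5],
])

```text
clock: 32.55
eef_pos: [0.5383, 0.3552, 0.0635]
eef_rot: [0.778, 0.629, -0.002, -0.002]
wrist_force: [-0.5, 0.1, 0.6]
grip_width: 0.499
```

Call:
send_rows([
  [0,0,0,0,0.6],
  [0,0,0,0,0.7],
  [0,0,0,0,0.8],
  [0,0,0,0,0.9],
  [0,0,0,0,1],
  [0,0,0,0,1],
  [0,0,0,0,1],
  [0,0,0,0,1],
])

```text
clock: 33.22
eef_pos: [0.5392, 0.357, 0.0649]
eef_rot: [0.777, 0.629, 0.0, -0.003]
wrist_force: [2.2, 7.2, 0.4]
grip_width: 0.105
```

```bash
python3 - <<'E'
from h import *
go((.538,.355,.06),-.21+np.pi/2); s=tool()[2]; print(s['wrist_force'],s['moment'],s['grip_width'])
s=shot("scene","s33.png",(270,70,110,90),6)
E
```

```text
at [0.5392 0.357  0.0649] yaw 1.36 q6 -0.86 shift [-0.0022 -0.0008  0.0049] turn -0.0003606333674592843 tz [-0.003  0.004 -1.   ]
[2.15140139 7.23280928 0.37457769] [ 0.93945135 -0.31133551 -0.18538008] 0.104887188132525
```

View pics/s33.png

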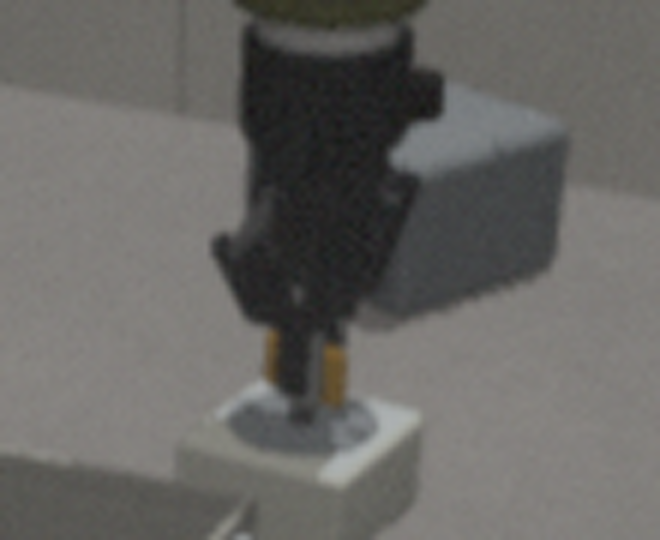

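Call:
send_rows([
  [0.001,0,0,0.1,1],
  [0.002,0,0,0.22,1],
  [0.002,0,0,0.34,1],
  [0.002,0,0,0.46,1],
  [0.002,0,0,0.58,1],
  [0.002,0,0,0.7,1],
  [0.002,0,0,0.82,1],
  [0.002,0,0,0.94,1],
])

```text
clock: 33.93
eef_pos: [0.5375, 0.3552, 0.0648]
eef_rot: [0.979, 0.206, -0.005, 0.0]
wrist_force: [-15.2, -19.2, 15.0]
grip_width: 0.105
```

```bash
python3 - <<'E'
from h import *
go((.539,.357,.063)); s=tool()[2]; print(s['wrist_force'],s['moment'],s['grip_width'])
E
```

```text
at [0.5375 0.3552 0.0648] yaw 0.414 q6 0.088 shift [ 0.0021 -0.001   0.0017] turn None tz [-0.009 -0.003 -1.   ]
[-15.22174142 -19.20471742  14.953847  ] [-3.18817886  2.35126453  0.25535239] 0.10506375498131049
```

Call:
send_rows([
  [-0.0026,0.001,-0.001,0.0,1],
  [-0.0026,0.001,-0.001,0.12,1],
  [-0.0026,0.001,-0.001,0.24,1],
  [-0.0026,0.001,-0.001,0.36,1],
  [-0.0026,0.001,-0.001,0.48,1],
  [-0.0026,0.001,-0.001,0.6,1],
  [-0.0026,0.001,-0.001,0.72,1],
  [-0.0026,0.001,-0.001,0.84,1],
])

```text
clock: 34.6
eef_pos: [0.5345, 0.3547, 0.0651]
eef_rot: [0.977, -0.214, -0.005, 0.001]
wrist_force: [-2.6, 6.8, -5.6]
grip_width: 0.103
```

```bash
python3 - <<'E'
from h import *
go((.539,.357,.063)); s=tool()[2]; print(s['wrist_force'],s['moment'],s['grip_width'])
E
```

```text
at [0.5345 0.3547 0.0651] yaw -0.431 q6 0.933 shift [ 0.0032 -0.004   0.002 ] turn None tz [-0.01  -0.001 -1.   ]
[-2.58743909  6.75659785 -5.61334196] [1.53395264 0.29242389 0.17389794] 0.10347711675254327
```

Call:
send_rows([
  [0,-0.001,0,0.12,1],
  [0,-0.001,0,0.24,1],
  [0,-0.001,0,0.36,1],
  [0,-0.001,0,0.48,1],
  [0,-0.001,0,0.6,1],
  [0,-0.001,0,0.72,1],
  [0,-0.001,0,0.84,1],
  [0,-0.001,0,0.96,1],
])

```text
clock: 35.27
eef_pos: [0.5327, 0.3574, 0.065]
eef_rot: [0.766, -0.642, -0.006, 0.004]
wrist_force: [-9.6, 7.9, 1.6]
grip_width: 0.106
```

```bash
python3 - <<'E'
from h import *
go((.537,.355,.063),1.36); s=tool()[2]; print(s['wrist_force'],s['moment'],s['grip_width'])
shot("scene","s34.png",(270,70,110,90),6)
E
```

```text
at [0.5327 0.3574 0.065 ] yaw -1.395 q6 1.899 shift [ 0.0031 -0.0038  0.002 ] turn 0.3862620286806706 tz [-0.014  0.001 -1.   ]
[-9.58316212  7.89418299  1.625479  ] [1.36987648 1.23214511 0.27820079] 0.10625517345349982
```

View pics/s34.png

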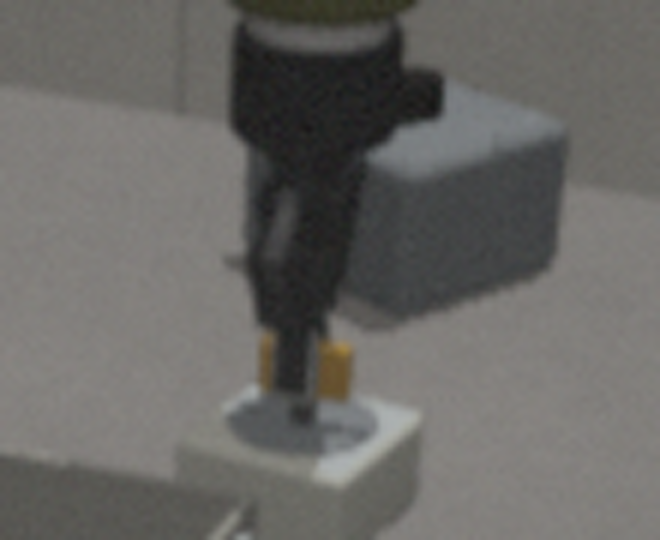

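Call:
send_rows([
  [0,0,0,0,0.8],
  [0,0,0,0,0.6],
  [0,0,0,0,0.5],
  [0,0,-0.02,0,0.5],
  [0,0,-0.045,0,0.5],
  [0,0,-0.065,0,0.5],
  [0,0,-0.07,-0.02,0.5],
  [0,0,-0.07,-0.1,0.5],
])

```text
clock: 35.98
eef_pos: [0.5356, 0.358, 0.1382]
eef_rot: [0.795, -0.607, -0.005, 0.001]
wrist_force: [-0.2, 0.4, -0.2]
grip_width: 0.5
```

Call:
send_rows([
  [0,0,0,-0.12,0.5],
  [0,0,0,-0.24,0.5],
  [0,0,0,-0.36,0.5],
  [0,0,0,-0.48,0.5],
  [0,0,0,-0.6,0.5],
  [0,0,0,-0.72,0.5],
  [0,0,0,-0.84,0.5],
  [0,0,0,-0.96,0.5],
])

```text
clock: 36.65
eef_pos: [0.5357, 0.3576, 0.1374]
eef_rot: [0.986, -0.168, -0.005, -0.001]
wrist_force: [-1.0, 1.1, 0.9]
grip_width: 0.499
```

Call:
send_rows([
  [0,0,0,-0.12,0.5],
  [0,0,0,-0.24,0.5],
  [0,0,0,-0.36,0.5],
  [0,0,0,-0.48,0.5],
  [0,0,0,-0.6,0.5],
  [0,0,0,-0.72,0.5],
  [0,0,0,-0.84,0.5],
  [0,0,0,-0.96,0.5],
])

```text
clock: 37.32
eef_pos: [0.5357, 0.3572, 0.1367]
eef_rot: [0.951, 0.31, -0.004, -0.003]
wrist_force: [-0.4, -0.2, -0.1]
grip_width: 0.499
```

Call:
send_rows([
  [0,0,0,-0.12,0.5],
  [0,0,0,-0.24,0.5],
  [0,0,0,-0.36,0.5],
  [0,0,0,-0.48,0.5],
  [0,0,0,-0.6,0.5],
  [0,0,0,-0.72,0.5],
  [0,0,0,-0.84,0.5],
  [0,0,0,-0.96,0.5],
])

```text
clock: 37.98
eef_pos: [0.5357, 0.3568, 0.1359]
eef_rot: [0.698, 0.716, -0.003, -0.004]
wrist_force: [-0.1, 1.0, 0.2]
grip_width: 0.5
```

```bash
python3 - <<'E'
from h import *
go((.536,.3555,.063),1.747)
S=shot("scene","s35.png",(270,70,110,90),6)
T=vision.camera("top"); cv2.imwrite("pics/tk2.png",cv2.resize(T["image"][220:280,80:140,::-1],None,fx=10,fy=10,interpolation=cv2.INTER_CUBIC))
E
```

```text
at [0.5357 0.3568 0.1359] yaw 1.597 q6 -1.094 shift [-0.0015  0.001   0.0729] turn -0.1500454692931783 tz [-0.01   0.002 -1.   ]
```

View pics/s35.png

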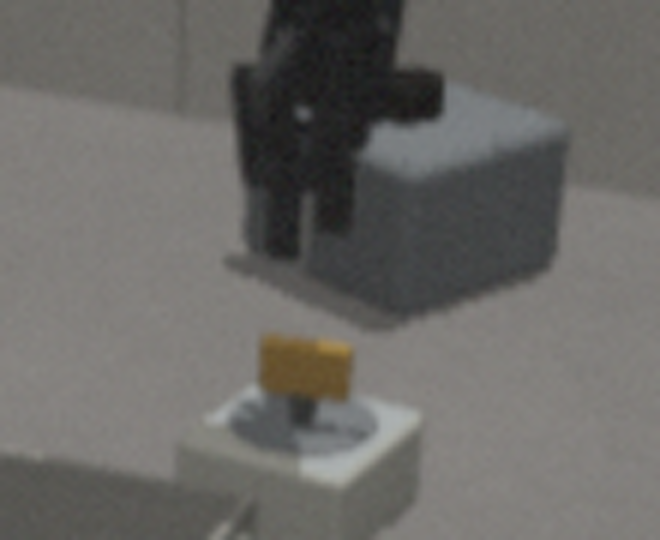

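View pics/tk2.png

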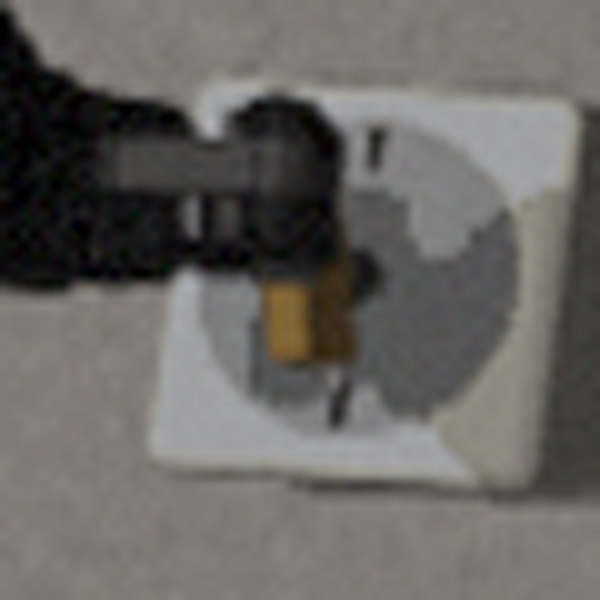

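Call:
send_rows([
  [-0.001,0,0.01,-0.1,0.5],
  [-0.001,0,0.025,-0.15,0.5],
  [-0.001,0,0.04,-0.15,0.5],
  [-0.001,0,0.055,-0.15,0.5],
  [-0.001,0,0.068,-0.15,0.5],
  [-0.001,0,0.071,-0.15,0.5],
  [-0.001,0,0.071,-0.15,0.6],
  [-0.001,0,0.071,-0.15,0.75],
])

```text
clock: 38.75
eef_pos: [0.5352, 0.356, 0.0653]
eef_rot: [0.644, 0.765, -0.002, -0.004]
wrist_force: [-0.2, 0.1, 1.4]
grip_width: 0.275
```

Call:
send_rows([
  [0,0,0,0,0.9],
  [0,0,0,0,1],
  [0,0,0,0,1],
  [0,0,0,0,1],
  [0,0,0,0,1],
  [0,0,0,0,1],
  [0,0,0,0,1],
  [0,0,0,0,1],
])

```text
clock: 39.42
eef_pos: [0.5356, 0.3576, 0.0666]
eef_rot: [0.644, 0.765, -0.001, -0.005]
wrist_force: [-0.4, 5.5, -2.5]
grip_width: 0.109
```

```bash
python3 - <<'E'
from h import *
go((.536,.3555,.063),1.747); s=tool()[2]; print(s['wrist_force'],s['moment'],s['grip_width'])
E
```

```text
at [0.5356 0.3576 0.0666] yaw 1.742 q6 -1.24 shift [-0.0021  0.      0.0036] turn -0.004956838305401723 tz [-0.008  0.005 -1.   ]
[-0.4427332   5.47624024 -2.51984221] [ 0.58778424  0.01114388 -0.06175081] 0.10913727065419608
```

Call:
send_rows([
  [0,0,0,0.12,1],
  [0,0,0,0.24,1],
  [0,0,0,0.36,1],
  [0,0,0,0.48,1],
  [0,0,0,0.6,1],
  [0,0,0,0.72,1],
  [0,0,0,0.84,1],
  [0,0,0,0.96,1],
])

```text
clock: 40.08
eef_pos: [0.5356, 0.3581, 0.0667]
eef_rot: [0.926, 0.378, -0.003, -0.004]
wrist_force: [1.0, 3.3, -7.5]
grip_width: 0.101
```

```bash
python3 - <<'E'
from h import *
go((.5345,.357,.065)); s=tool()[2]; print(s['wrist_force'],s['moment'],s['grip_width'])
E
```

```text
at [0.5356 0.3581 0.0667] yaw 0.776 q6 -0.274 shift [-0.0015  0.      0.0017] turn None tz [-0.008  0.006 -1.   ]
[ 0.97095159  3.3075806  -7.50979875] [ 0.37018975 -0.16131798  0.1820788 ] 0.10095245318761029
```

Call:
send_rows([
  [0,0,0,0.12,1],
  [0,0,0,0.24,1],
  [0,0,0,0.36,1],
  [0,0,0,0.48,1],
  [0,0,0,0.6,1],
  [0,0,0,0.72,1],
  [0,0,0,0.84,1],
  [0,0,0,0.96,1],
])

```text
clock: 40.75
eef_pos: [0.5358, 0.3583, 0.0667]
eef_rot: [0.995, -0.095, -0.004, -0.003]
wrist_force: [2.2, 1.3, -8.9]
grip_width: 0.106
```

```bash
python3 - <<'E'
from h import *
go((.5345,.357,.065)); s=tool()[2]; print(s['wrist_force'],s['moment'],s['grip_width'])
E
```

```text
at [0.5358 0.3583 0.0667] yaw -0.19 q6 0.692 shift [-0.001   0.0016  0.0017] turn None tz [-0.007  0.006 -1.   ]
[ 2.21992885  1.31527242 -8.85769395] [ 0.44324677 -0.51607486  0.1837359 ] 0.10559843130134537
```

Call:
send_rows([
  [0,0,0,0.12,1],
  [0,0,0,0.24,1],
  [0,0,0,0.36,1],
  [0,0,0,0.48,1],
  [0,0,0,0.6,1],
  [0,0,0,0.7,1],
  [0,0,0,0.8,1],
  [0,0,0,0.86,1],
])

```text
clock: 41.42
eef_pos: [0.5362, 0.3584, 0.0667]
eef_rot: [0.864, -0.504, -0.004, -0.001]
wrist_force: [1.9, 0.7, -7.8]
grip_width: 0.104
```

```bash
python3 - <<'E'
from h import *
go((.5345,.357,.065)); s=tool()[2]; print(s['wrist_force'],s['moment'],s['grip_width'])
E
```

```text
at [0.5362 0.3584 0.0667] yaw -1.056 q6 1.558 shift [0.0004 0.0022 0.0017] turn None tz [-0.006  0.006 -1.   ]
[ 1.86467459  0.70047194 -7.84725063] [ 0.18229315 -0.71505578  0.23116568] 0.10434828670772503
```

Call:
send_rows([
  [0,0,0,0.06,1],
  [0,0,0,0.12,1],
  [0,0,0,0.18,1],
  [0,0,0,0.24,1],
  [0,0,0,0.29,1],
  [0,0,0,0.33,1],
  [0,0,0,0.36,1],
  [0,0,0,0.38,1],
])

```text
clock: 42.08
eef_pos: [0.5363, 0.3582, 0.0667]
eef_rot: [0.753, -0.658, -0.004, -0.0]
wrist_force: [2.0, -1.4, -6.4]
grip_width: 0.099
```

```bash
python3 - <<'E'
from h import *
go((.5345,.357,.065)); s=tool()[2]; print(s['wrist_force'],s['moment'],s['grip_width'])
E
```

```text
at [0.5363 0.3582 0.0667] yaw -1.436 q6 1.939 shift [0.001  0.002  0.0017] turn None tz [-0.005  0.006 -1.   ]
[ 1.95176665 -1.35491843 -6.41821404] [-0.03899044 -0.56127163  1.59510193] 0.09948232139265699
```

Call:
send_rows([
  [0,0,0,0,1],
  [0,0,0,0,1],
  [0,0,0,0,0.85],
  [0,0,0,0,0.7],
  [0,0,0,0,0.55],
  [0,0,0,0,0.5],
  [0,0,-0.03,0,0.5],
  [0,0,-0.06,0,0.5],
])

```text
clock: 42.75
eef_pos: [0.535, 0.3569, 0.125]
eef_rot: [0.753, -0.658, -0.005, 0.002]
wrist_force: [1.3, 0.2, 0.3]
grip_width: 0.501
```

Call:
send_rows([
  [0,0,-0.03,0,0.5],
  [0,0,-0.06,0,0.5],
  [0,0.03,-0.09,0,0.5],
  [0,0.06,-0.12,0,0.5],
  [0,0.09,-0.13,0,0.5],
  [0,0.12,-0.13,0,0.5],
  [0,0.14,-0.13,0,0.5],
  [0,0.14,-0.13,0,0.5],
])

```text
clock: 43.42
eef_pos: [0.3949, 0.338, 0.2579]
eef_rot: [0.753, -0.657, -0.005, 0.001]
wrist_force: [0.4, -0.9, 0.7]
grip_width: 0.501
```

```bash
python3 - <<'E'
from h import *
S=shot("scene","s40.png"); T=shot("top","t40.png"); print(tool()[0],tool()[2]['wrist_force'])
cv2.imwrite("pics/sk40.png",cv2.resize(S["image"][110:170,285:355,::-1],None,fx=9,fy=9,interpolation=cv2.INTER_CUBIC))
E
```

```text
[0.39753107 0.3380488  0.25733663] [ 0.62269795 -0.0194371   0.94419652]
```

View pics/s40.png

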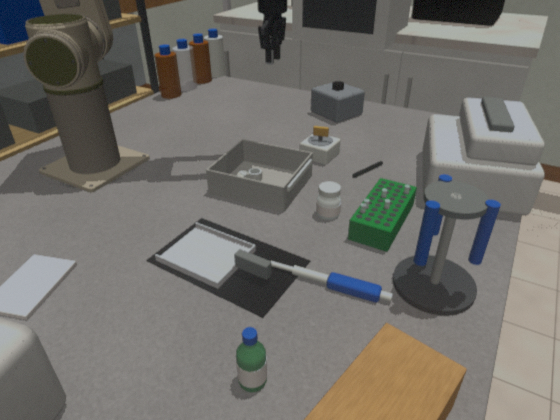

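View pics/sk40.png

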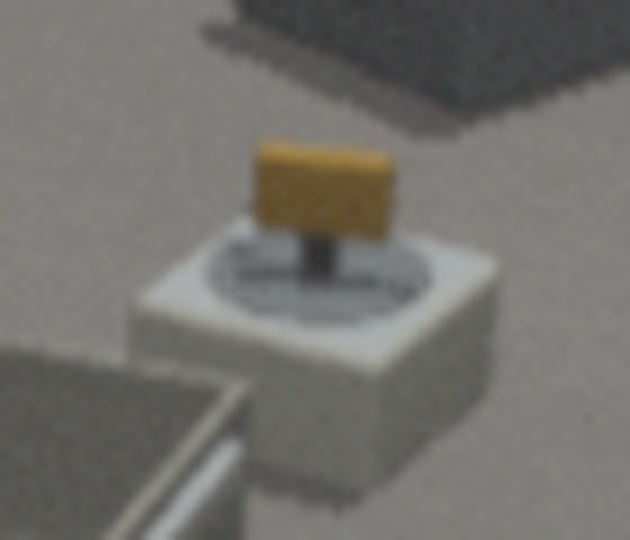

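View pics/t40.png

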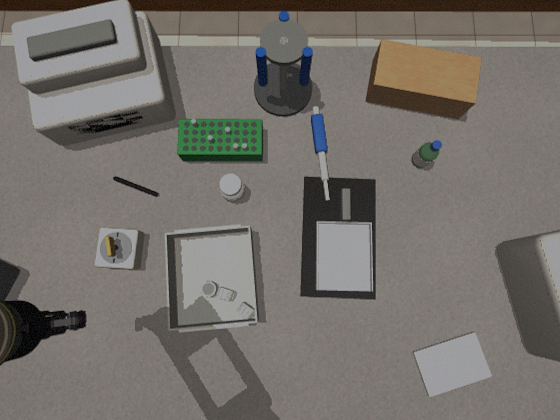

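```bash
python3 - <<'E'
from h import *
i=cv2.imread("pics/t40.png")[220:280,80:140]; cv2.imwrite("pics/tk40.png",cv2.resize(i,None,fx=10,fy=10,interpolation=cv2.INTER_CUBIC))
S=vision.camera("scene")
A=p2w(S,(285+262/9,110+148/9),.092);B=p2w(S,(285+391/9,110+157/9),.092); d=B-A; print((A+B)/2,np.linalg.norm(d),np.arctan2(d[1],d[0]))
E
```

```text
[0.54154346 0.35556739 0.092     ] 0.04022902910468017 0.319852878741517
```

View pics/tk40.png

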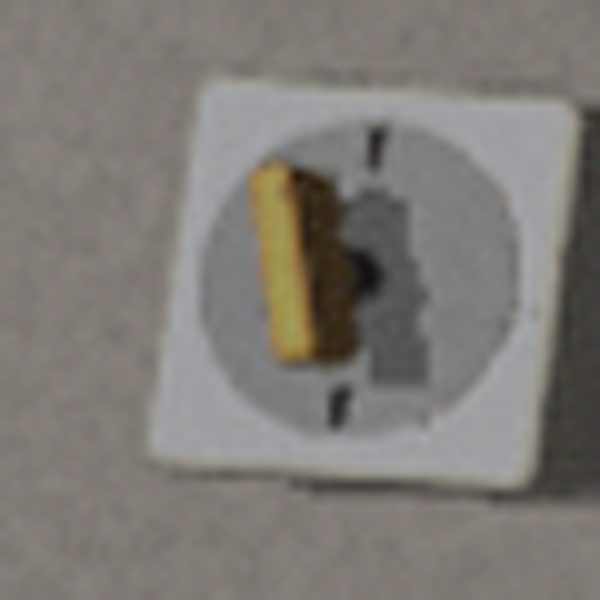

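```bash
python3 - <<'E'
from plant import hand_in
print(hand_in())
E
```

```text
the job is handed in; nothing more can be done
None
```

I handed the job in at about 43.5 s of the 210 s allowed, and every check I could make passed.

- **Caps:** There were two loose caps. I set both on the tray beside the first, lifted the tray and let it tip lip-down over the tub rim. All three slid off, and the last pictures show all three lying in the tub.
- **Tray:** It is back flat on its mat, released. Its measured origin is about 14 mm from the mat's origin (limit 40 mm), nearly aligned with the mat.
- **Key:** I wound it clockwise in two turns. The twist at the wrist then rose from 0.23 to 1.6 N·m, which I took as the stop, and I let go.
    - **Angle readings disagree:** I turned the tool about 5.93 rad. The wing's before-and-after angle gave about 5.9 rad from the top camera and about 5.7 rad from the scene camera. All are above the 5.6 needed, but none reads the joint directly.
- **Other things:** The jar, rack and pipette look unmoved. The gripper was clear of everything at the end.

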